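# Click the soldering board into its stand

### The arm

A 7-joint arm with a two-finger parallel gripper is mounted at the origin on the work surface. World frame = base frame: x ahead of the robot, y to its left, z up, the work surface at z = 0. Lengths are in mm, angles in rad, forces in N, time in s.
With the tool pointing down it reaches from about 400 to 875 mm from the base axis. Payload 4.4 kg.
Tool frame: the origin (TCP) lies on the centre line of the jaws, within the pads' length; the fingertips stand 19 mm ahead of it and the grasp point (between the pads) is the TCP; z points along the fingers, y is the direction in which the jaws open and shut (so a half turn about z gives the same grasp; the last joint's range is limited). The gripper opens to 85 mm and grips with 20 to 120 N. Pads are 22 mm wide; open, the fingers measure 114 mm over their backs; the gripper's body (76 mm by 85 mm) begins 54 mm behind the grasp point. The pads swing forward as they close: fully open they stand 13 mm farther back than shut.
Start: joints at [1.117, 0.628, 0.038, 1.517, -0.027, 0.996, -0.02], TCP at [245.827, -601.736, 250.313] pointing down, gripper open.
Joint ranges: [-3.06, 3.06], [-0.37, 2.12], [-1.25, 1.32], [0.18, 2.47], [-1.1, 4.24], [0.23, 1.98], [-2.94, 2.94]. Speed limits (rad/s): [2.57, 2.57, 3.14, 3.14, 3.14, 3.14, 3.14].

### API

Orientations are given as a unit quaternion [w, x, y, z].
In Python, from cell import r gives the robot as it stands.
- The arm moves only by the shell command python3 -m handwheel 'ROWS' [OPENING] [FORCE]. ROWS is a JSON object of lists of equal length, an entry for each row: "translation": the shift along the tool's x, y, z in mm, a list of three; "delta_rot": the turn, a rotation vector about the tool's x, y, z in degrees, a list of three. In form: {"translation": [[dx, dy, dz], ...], "delta_rot": [[wx, wy, wz], ...]}. A call has 1 to 20 rows; each row is the pose to reach, as a shift and turn from the pose measured when the call began, along the tool's axes at that moment; what a row does not reach only later rows make up. A row lasts 1/12 s, in which the tool goes at most 41.7 mm and 7.16 degrees, less where a joint would pass 70% of its speed; a pose out of reach is approached as far as the arm can. A call with a gripper value outside its range is refused whole. OPENING is the finger opening in mm, from 0 to 85.4, set as the call begins (- or left out, the last holds). The fingers move at their own pace and stop on an object; FORCE is the grip in N (left out, the last holds). Time passes only in rows, so rows that repeat a pose let the fingers close. It gives the time, the measured TCP pose, the force and the opening at its end, in the units of the state.
- r.read_state(): the state, without advancing time (a new reading comes with each control period).
- r.grab_frame(name): name is "scene" or "top" or "wrist"; returns the picture (480x640x3 uint8, red, green, blue); there is no depth.
- r.get_calibration(name): a dict with "fx", "fy", "cx", "cy" (pixels), "extrinsics" (4x4, takes a point from camera to world coordinates); the wrist camera has in their place "hand_eye" (4x4, takes a point from camera to tool coordinates, whose origin is the TCP and whose axes are the flange's). Camera axes: x right, y down, z forward; pixel columns grow to the right and rows downward; lengths in mm; the calibration is good to about 2 mm. The wrist camera is an equidistant fisheye: a pixel r from the principal point sees the ray r / f radians off the axis. A picture is of the moment at which its call begins: read the wrist's pose just before it. get_calibration takes no time and is no camera call.
- r.close_job(): hands the job in, once; it reports no verdict.
Trained networks look in the newest picture that a camera, given by its name, has taken for a name from the list of things; names that differ only in an ending like _2 or _b are one class to them, and where a whole thing is asked for, a point or a joint stands for the part that bears it (a point fixed in the world has none). Each returns a list of dicts, best first, with "confidence" (0 to 1); they miss things now and then, are a little off and sometimes report something else, mostly with a low value. They report only what shows in the picture. A call takes as long as a camera call. They do not tell look-alikes from the thing itself.
- r.recognise(camera, query): "rect" ([centre column, centre row, width, height] in pixels, round what is visible of it).
- r.place_of(camera, query): "location" ([column, row] in pixels: a listed point, or the origin of a listed thing).
The state is a dict: "clock": time; "qpos": joint angles; "qvel": joint speeds; "effort": joint torques, N m; "eef_pos": TCP position; "eef_rot": TCP orientation; "ft_force": force on the tool from outside, world axes, zero at the start; "torque": the same for the moment, N m; "finger_gap": opening from 0.0 (shut) to 1.0 (fully open).
Only numpy, scipy, OpenCV 4.12 (cv2) and the standard library are available. Lean on these libraries where they do the work, as an engineer would, in place of code of your own. Each camera call takes 0.05 s, during which the arm holds its last target.

### The job

Fit the white board with the tongue into the dark steel stand, whose height is not known: tilt the board so that its tongue goes fully into the groove of the rail, then bring the other end down, pressing gently until the board lies flat and the sprung catch has snapped over its end. The board is brittle, so do not force it, and leave the other things on the bench where they are.

Things in the scene. Friction and masses are not known exactly. Their poses are not given: they have to be found in the camera images.
- board: Loose white board lying flat, about 0.18 kg: 130 mm long overall (x), 60 wide (y), 16 thick (z up). At its -x end the top is cut away, leaving a tongue 20 mm long (x -65 to -45), 6 mm thick, flush with the underside, 60 mm wide. Origin: centre of the underside, halfway along the overall length; the plain end is at x = +65.
- tongue (a point): Middle of the lower edge of the tongue's tip, board x = -65 mm, y = 0, z = 0; axes as the board's.
- stand: Fixed foot plate (215 x 90 x 6 mm) of a dark steel stand; origin on the bench. On its posts a carriage: the board's seat, a spine 34 mm wide; at -x a grooved rail; at +x the catch. The carriage is clamped at an unreported height: H = seat height above the bench, 30 to 38 mm; feel for it. A fitted board's origin is at stand x 0 to 1.5, y within 3, z = H, axes parallel; fingers have room beside it.
- catch (a joint): Sprung catch, 34 mm wide, top at H + 29: metres pushed outward (+x of the stand), 0 = shut, most 0.009. Spring 2.4 N plus 0.4 N per mm. Its sloping nose (lower edge at stand x = 62.5 mm, H + 18) is pushed out about 3 mm by the board's plain end going down, then snaps over its top. Pressing on the board 35 mm from its origin towards that end takes 4 to 12 N.
- plain_board: Bystander: plain white board without a tongue, 95 x 50 x 22 mm; origin centre of its underside.
- jar: Bystander: glass jar with a steel lid, 60 mm wide, 85 high; origin centre of its underside.
- cup: Bystander: small white ceramic cup, 64 mm wide, 50 high; origin centre of its underside.
- hammer: Bystander: small hammer with a black handle, 200 mm long along its x axis; origin under its middle.
- rail (a point): Point on the foot below the groove's back: stand x = -65 mm, y = 0, z = 0. The groove opens to +x: floor at H, level with the seat; 11 mm high; 12 mm deep (lip edge at stand x = -53; rail top H + 17); closed ends 66 mm apart. The tongue goes fully in at tilts up to about 20 degrees; lip and catch bar it flat. Once home, the plain end rests on the catch at about 8 degrees.
There are look-alikes about, which are no part of the job. What is shaped like the board but blue or yellow is not meant.

How it is judged:
By the outcome, as a careful person would: the job done as asked, in the order asked, and still so for the second after the job is handed in, with the robot touching nothing.
It also fails if it takes over 54 s, if anything falls off the work surface, if the arm or the gripper's body presses on something with over 40 N, if the wrist force passes 120 N, or if a joint passes its speed limit or range.

## Working session

There is one attempt and no reset: what is moved stays moved. The work goes in short steps, Python scripts to look and compute and a shell command to move; the robot and the scene stay as the last step left them, time stands still between calls to the robot, and variables do not carry over. Pictures are saved under pics/ and viewed, and the job is handed in when it is done.

```bash
ls; mkdir -p pics; python3 - <<'E'
from cell import r
import cv2,numpy as np
s=r.read_state();print(s)
for c in ["scene","top","wrist"]:
    im=r.grab_frame(c); cv2.imwrite(f"pics/{c}0.png",im[:,:,::-1])
    k=r.get_calibration(c); print(c,{a:(np.round(b,3).tolist() if not isinstance(b,float) else b) for a,b in k.items()})
for c in ["scene","top"]:
    for q in ["board","tongue","stand","catch","rail"]:
        for f in ("recognise","place_of"):
            try: print(c,q,f,[(round(d["confidence"],2),np.round(d.get("rect",d.get("location"))).tolist()) for d in getattr(r,f)(c,q)][:5])
            except Exception as e: print(c,q,f,e)
print(r.read_state()["clock"])
E
```

```text
pics
{'clock': 0.0, 'qpos': array([ 1.11722711,  0.62931109,  0.03841631,  1.51839789, -0.02703132,
        0.99627716, -0.02000755]), 'qvel': array([ 0.00050094, -0.00054418, -0.00055883,  0.00133398, -0.00049114,
       -0.0007359 , -0.00048949]), 'effort': array([ 3.11989033e-04, -5.63400292e+01,  1.22613855e+00, -1.93445778e+01,
        1.09859221e-02,  1.04722913e-02, -1.43669200e-05]), 'eef_pos': array([ 245.60395876, -601.16927758,  249.40171275]), 'eef_rot': array([-9.22583366e-04,  9.81263189e-01,  1.92669856e-01, -1.72055880e-04]), 'ft_force': array([ 0.10364182,  0.76527288, -0.539458  ]), 'torque': array([-0.01590783,  0.0440983 ,  0.03467434]), 'finger_gap': 0.998069954769658}
scene {'fx': 469.8840414662681, 'fy': 469.8840414662681, 'cx': 323.1235418204799, 'cy': 231.55951293085468, 'extrinsics': [[-0.405, 0.754, -0.518, 1100.111], [0.914, 0.325, -0.242, 247.261], [-0.014, -0.571, -0.821, 892.121], [0.0, 0.0, 0.0, 1.0]]}
top {'fx': 509.88380725396456, 'fy': 509.88380725396456, 'cx': 325.8678410479363, 'cy': 232.75627270520326, 'extrinsics': [[-0.018, -0.986, 0.167, 343.4
[... 1701 characters left out ...]
 297.0])]
top tongue recognise [(0.95, [318.0, 130.0, 43.0, 56.0]), (0.94, [417.0, 153.0, 58.0, 42.0]), (0.89, [487.0, 336.0, 51.0, 60.0]), (0.68, [394.0, 299.0, 33.0, 52.0]), (0.61, [388.0, 222.0, 39.0, 54.0])]
top tongue place_of [(0.89, [503.0, 359.0]), (0.85, [392.0, 248.0]), (0.79, [437.0, 141.0]), (0.77, [330.0, 106.0]), (0.66, [399.0, 274.0])]
top stand recognise [(0.66, [265.0, 246.0, 50.0, 86.0])]
top stand place_of [(0.63, [267.0, 253.0])]
top catch recognise [(0.3, [332.0, 310.0, 23.0, 42.0])]
top catch place_of it knows: board, cup, hammer, jar, plain_board, rail, stand, tongue
top rail recognise [(0.67, [268.0, 246.0, 52.0, 93.0])]
top rail place_of [(0.55, [266.0, 274.0])]
1.05
```

View pics/scene0.png

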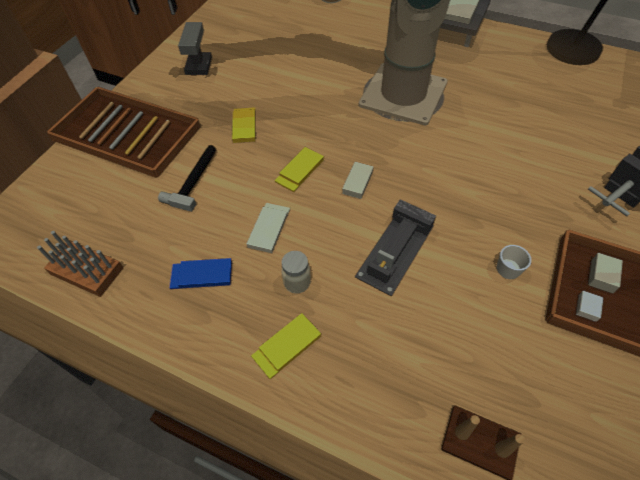

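View pics/top0.png

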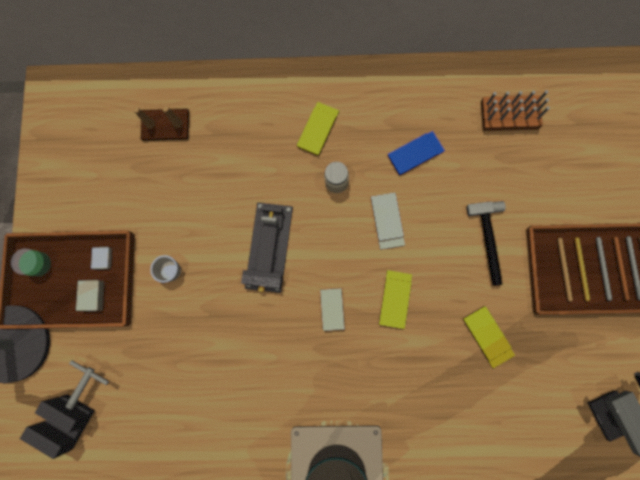

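View pics/wrist0.png

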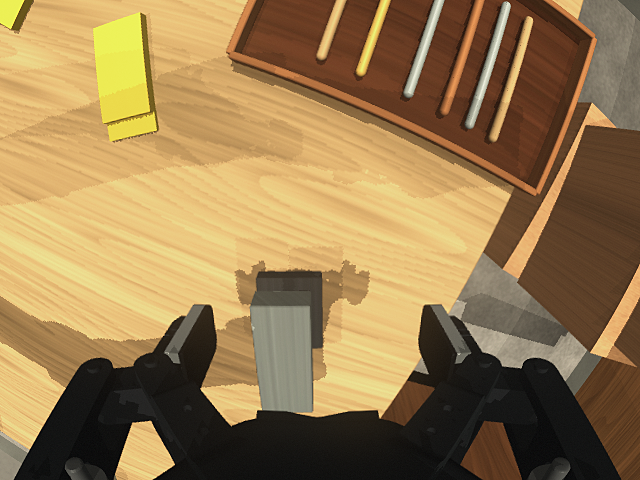

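Two white boards show in the top view. The one at (388,221), scene (268,228), is longer and has a step line near its lower end, so it is the tongue board. The one at (332,310), scene (358,180), is smaller and looks like the plain board. I'll confirm this with a crop and compute poses.

```bash
cat > h.py <<'E'
import numpy as np,cv2
from cell import r
from scipy.spatial.transform import Rotation as R
def ray(c,px):
    k=r.get_calibration(c);E=np.array(k["extrinsics"])
    d=E[:3,:3]@np.array([(px[0]-k["cx"])/k["fx"],(px[1]-k["cy"])/k["fy"],1]);return E[:3,3],d
def at(c,px,z):
    o,d=ray(c,px);return o+d*(z-o[2])/d[2]
def pose():
    s=r.read_state();q=s["eef_rot"];return np.array(s["eef_pos"]),R.from_quat([q[1],q[2],q[3],q[0]]),s
def wray(px,p,Rt):
    k=r.get_calibration("wrist");H=np.array(k["hand_eye"])
    u=np.array([(px[0]-k["cx"])/k["fx"],(px[1]-k["cy"])/k["fy"]]);t=np.hypot(*u)
    d=np.r_[u/t*np.sin(t),np.cos(t)] if t>0 else np.array([0,0,1.])
    return p+Rt.apply(H[:3,3]),Rt.apply(H[:3,:3]@d)
def wat(px,z,p,Rt):
    o,d=wray(px,p,Rt);return o+d*(z-o[2])/d[2]
def wproj(P,p,Rt):
    k=r.get_calibration("wrist");H=np.array(k["hand_eye"])
    c=np.linalg.inv(H)@np.r_[Rt.inv().apply(np.array(P)-p),1]
    rr=np.hypot(c[0],c[1]);t=np.arctan2(rr,c[2]);return np.array([k["cx"]+k["fx"]*t*c[0]/rr,k["cy"]+k["fy"]*t*c[1]/rr])
E
python3 - <<'E'
from h import *
t=cv2.imread("pics/top0.png");s=cv2.imread("pics/scene0.png")
a=cv2.resize(t[185:335,310:430],None,fx=4,fy=4,interpolation=cv2.INTER_CUBIC)[:,:480]
b=cv2.resize(s[190:265,235:305],None,fx=4,fy=4,interpolation=cv2.INTER_CUBIC)
o=np.zeros((600,780,3),np.uint8);o[:600,:480]=a;o[:300,490:770]=b;cv2.imwrite("pics/crop1.png",o)
b=cv2.resize(t[195:300,225:310],None,fx=5,fy=5,interpolation=cv2.INTER_CUBIC);cv2.imwrite("pics/crop2.png",b)
def show(img,x0,x1,y0,y1,n):
    g=cv2.inRange(img,(130,150,140),(255,255,255))
    hsv=cv2.cvtColor(img,cv2.COLOR_BGR2HSV);m=((hsv[:,:,1]<70)&(hsv[:,:,2]>120)).astype(np.uint8)*255
    m2=np.zeros_like(m);m2[y0:y1,x0:x1]=m[y0:y1,x0:x1]
    cs,_=cv2.findContours(m2,0,2);c=max(cs,key=cv2.contourArea);rc=cv2.minAreaRect(c);print(n,rc);return cv2.boxPoints(rc)
for z in (6,16):
  for n,x0,x1,y0,y1 in (("b",365,412,185,255),("p",315,350,282,338)):
    B=show(t,x0,x1,y0,y1,n);P=np.array([at("top",q,z)for q in B]);print(z,P.round(0).tolist(),np.linalg.norm(P[0]-P[1]),np.linalg.norm(P[1]-P[2]),P.mean(0))
B=show(s,240,295,200,255,"b");P=np.array([at("scene",q,12)for q in B]);print("scene",P.round(0).tolist(),P.mean(0))
E
```

```text
b ((387.6399841308594, 220.52001953125), (54.02341079711914, 25.401735305786133), 79.69515228271484)
6 [[639.0, -95.0, 6.0], [649.0, -157.0, 6.0], [517.0, -174.0, 6.0], [507.0, -114.0, 6.0]] 62.27920360715852 133.31181688030617 [ 578.15802053 -134.99213454    6.        ]
p ((331.878173828125, 309.2944030761719), (41.038299560546875, 21.23162078857422), 85.91438293457031)
6 [[414.0, 32.0, 6.0], [416.0, -18.0, 6.0], [320.0, -23.0, 6.0], [318.0, 27.0, 6.0]] 50.64697735497309 96.11719433216022 [367.03441639   4.67517089   6.        ]
b ((387.6399841308594, 220.52001953125), (54.02341079711914, 25.401735305786133), 79.69515228271484)
16 [[637.0, -94.0, 16.0], [647.0, -155.0, 16.0], [516.0, -173.0, 16.0], [506.0, -113.0, 16.0]] 61.76914370566847 132.220007604543 [ 576.23539209 -134.05776107   16.        ]
p ((331.878173828125, 309.2944030761719), (41.038299560546875, 21.23162078857422), 85.91438293457031)
16 [[413.0, 32.0, 16.0], [416.0, -18.0, 16.0], [321.0, -23.0, 16.0], [318.0, 27.0, 16.0]] 50.232184120888185 95.33000496824664 [366.84086729   4.46568432  16.        ]
b ((267.73687744140625, 225.38229370117188), (25.43880271911621, 50.108917236328125), 24.102235794067383)
scene [[643.0, -159.0, 12.0], [507.0, -178.0, 12.0], [514.0, -113.0, 12.0], [646.0, -98.0, 12.0]] [ 577.54286546 -136.84977535   12.        ]
```

View pics/crop1.png

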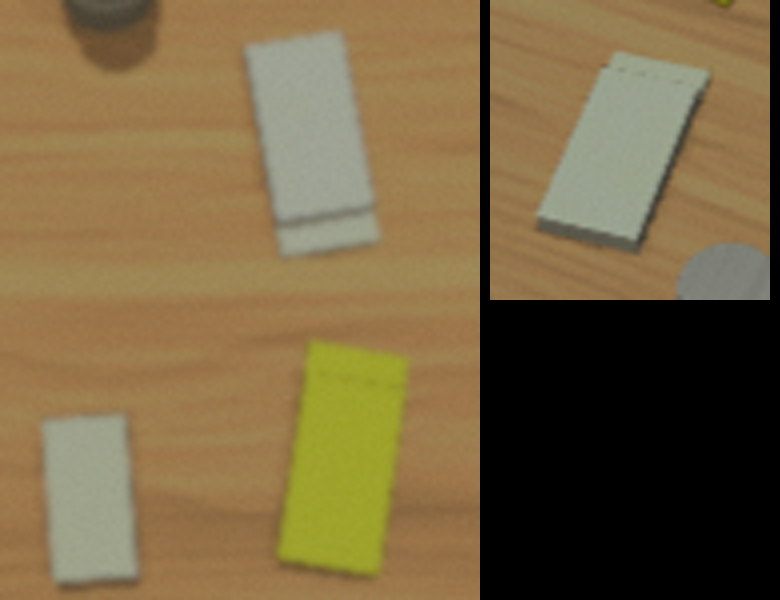

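View pics/crop2.png

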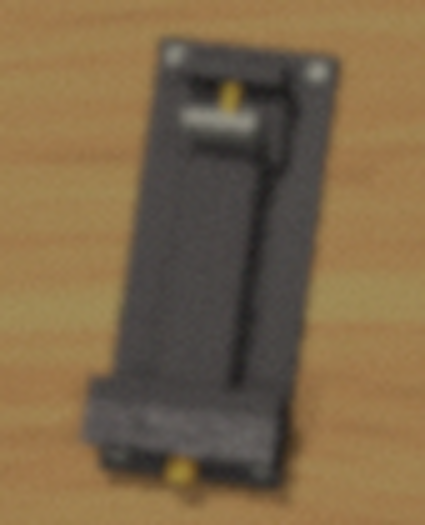

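The crop confirms it. The board at top (388,221) is 132 x 62 mm with the step toward the robot. The plain one is 96 x 50 mm. The stand's rail is at the near end, top (263,280), and the catch is at the far end, (270,218). Next I'll move above the midpoint for a wrist view.

```bash
cat >> h.py <<'E'
def tgt(P,yaw,tilt=0.):
    # tool x along yaw dir, z down; tilt>0 lifts tool +x side (plain end up). prints command
    p,Rt,s=pose()
    Rg=R.from_euler('z',yaw,degrees=True)*R.from_euler('y',-tilt,degrees=True)*R.from_euler('x',180,degrees=True)
    t=Rt.inv().apply(np.array(P,float)-p);w=(Rt.inv()*Rg).as_rotvec(degrees=True)
    print("cmd trans",t.round(1).tolist(),"rot",w.round(2).tolist(),"dist",round(np.linalg.norm(t)),"clock",round(s["clock"],2))
    return t,w
E
python3 - <<'E'
from h import *
C=[at("top",q,6) for q in ((257,203),(293,207),(280,292),(245,289))];print(np.round(C,0).tolist(),np.mean(C,0))
tgt([570,-20,200],5)
E
```

```text
[[629.0, 184.0, 6.0], [617.0, 95.0, 6.0], [410.0, 128.0, 6.0], [419.0, 212.0, 6.0]] [518.69769546 154.80945589   6.        ]
cmd trans [520.1, -416.0, 50.3] rot [-0.0, -0.0, 17.21] dist 668 clock 1.05
```

```bash
python3 -m handwheel '{"translation":[[35,-28,3],[70,-56,6],[105,-84,9],[140,-112,13],[175,-140,16],[210,-168,20],[245,-196,23],[280,-224,27],[315,-252,30],[350,-280,33],[385,-308,37],[420,-336,40],[455,-364,44],[490,-392,47],[520,-416,50],[520,-416,50],[520,-416,50],[520,-416,50],[520,-416,50]],"delta_rot":[[0,0,1.2],[0,0,2.4],[0,0,3.6],[0,0,4.8],[0,0,6],[0,0,7.2],[0,0,8.4],[0,0,9.6],[0,0,10.8],[0,0,12],[0,0,13.2],[0,0,14.4],[0,0,15.6],[0,0,16.8],[0,0,17.2],[0,0,17.2],[0,0,17.2],[0,0,17.2],[0,0,17.2]]}' 85
python3 - <<'E'
from h import *
p,Rt,s=pose();print(p,s["clock"],s["ft_force"])
im=r.grab_frame("wrist");cv2.imwrite("pics/w1.png",im[:,:,::-1])
np.save("w1.npy",np.r_[p,Rt.as_quat()])
for q in ("board","tongue","stand","rail"): print(q,[(round(d["confidence"],2),np.round(d["location"]).tolist(),wat(d["location"],8,p,Rt).round(0).tolist()) for d in r.place_of("wrist",q)])
E
```

```text
clock: 2.63
eef_pos: [569.6, -20.3, 200.2]
eef_rot: [0.0, 0.999, 0.044, -0.0]
ft_force: [-1.1, -0.9, -0.6]
finger_gap: 0.994
[569.64560561 -20.25511443 200.18292962] 2.6333 [-1.12597029 -0.90722508 -0.6241725 ]
board [(0.89, [412.0, 378.0], [394.0, -141.0, 8.0]), (0.74, [537.0, 50.0], [748.0, -211.0, 8.0]), (0.6, [441.0, 217.0], [576.0, -133.0, 8.0])]
tongue [(0.94, [580.0, 41.0], [775.0, -264.0, 8.0])]
stand [(0.79, [137.0, 257.0], [511.0, 153.0, 8.0])]
rail [(0.94, [132.0, 313.0], [445.0, 167.0, 8.0])]
```

View pics/w1.png

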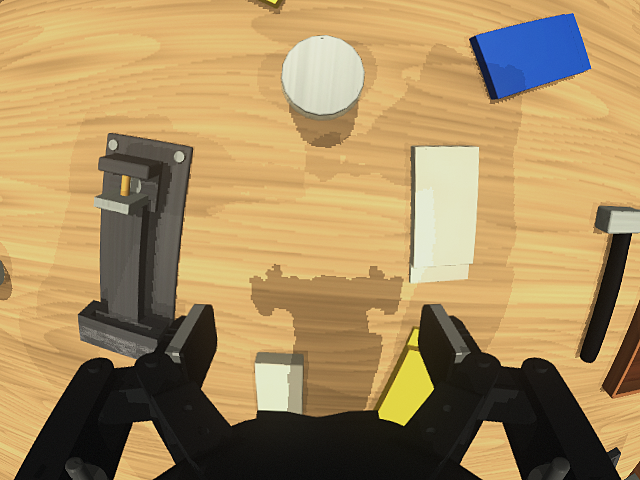

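The wrist picture shows the stand at the left: foot corners (107,133) and (192,149), catch nose (118,204), rail (120,325). The white tongue board is at the right, corners (411,147), (479,146), tongue end (410,283), (468,279). I'll get a closer view of the stand first, then the board.

```bash
python3 - <<'E'
from h import *
tgt([545,155,180],-8.3)
E
python3 -m handwheel '{"translation":[[-5,-35,4],[-10,-70,8],[-20,-105,12],[-30,-140,16],[-39,-172,20],[-39,-172,20],[-39,-172,20]],"delta_rot":[[0,0,3],[0,0,6],[0,0,9],[0,0,12],[0,0,13.3],[0,0,13.3],[0,0,13.3]]}'
python3 - <<'E'
from h import *
p,Rt,s=pose();print(p,s["clock"])
im=r.grab_frame("wrist");cv2.imwrite("pics/w2.png",im[:,:,::-1])
np.save("w2.npy",np.r_[p,Rt.as_quat()])
for q in ("stand","rail"): print(q,[(round(d["confidence"],2),np.round(d["location"]).tolist(),wat(d["location"],0,p,Rt).round(0).tolist()) for d in r.place_of("wrist",q)])
tgt([600,-132,180],8)
E
```

```text
cmd trans [-9.5, -178.1, 20.5] rot [0.03, -0.01, 13.17] dist 179 clock 2.88
clock: 3.47
eef_pos: [515.2, 148.3, 180.4]
eef_rot: [-0.0, 0.997, -0.071, -0.0]
ft_force: [0.2, -1.5, 1.0]
finger_gap: 0.998
[515.15837863 148.33753865 180.4448404 ] 3.4667
stand [(0.67, [308.0, 227.0], [506.0, 157.0, 0.0])]
rail []
cmd trans [123.5, 261.1, 1.3] rot [0.07, -0.06, -16.58] dist 289 clock 3.62
```

View pics/w2.png

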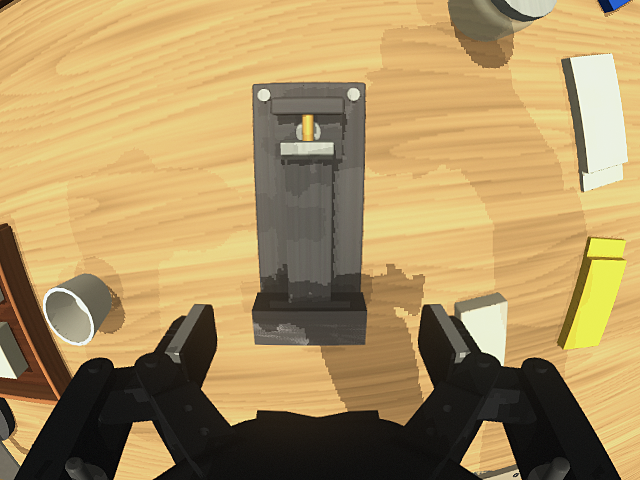

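```bash
python3 - <<'E'
from h import *
a=np.load("w2.npy");p=a[:3];Rt=R.from_quat(a[3:])
for n,px,z in (("TL",(252.5,84.5),6),("TR",(366,83.5),6),("L mid",(259,270),6),("R mid",(362.5,270),6),("screwL",(264,95),8),("screwR",(353,95),8),("railTL",(254,309),51),("railTR",(366,309),51),("railBL",(252.5,345),51),("railBR",(366,345),51),("noseTL",(280,144),63),("noseTR",(334,143),63),("spineL",(288,290),34),("spineR",(331,290),34)):
    print(n,wat(px,z,p,Rt).round(1))
im=cv2.imread("pics/w2.png");cv2.imwrite("pics/w2c.png",cv2.resize(im[70:360,230:390],None,fx=2,fy=2,interpolation=cv2.INTER_CUBIC))
E
python3 -m handwheel '{"translation":[[20,40,0],[40,80,0],[60,120,0],[80,160,0],[95,200,0],[105,235,0],[105,261,0],[105,261,0],[105,261,0]],"delta_rot":[[0,0,-3],[0,0,-6],[0,0,-9],[0,0,-12],[0,0,-15],[0,0,-16.5],[0,0,-16.5],[0,0,-16.5],[0,0,-16.5]]}'
python3 - <<'E'
from h import *
p,Rt,s=pose();print(p,s["clock"])
im=r.grab_frame("wrist");cv2.imwrite("pics/w3.png",im[:,:,::-1])
np.save("w3.npy",np.r_[p,Rt.as_quat()])
E
```

```text
TL [630.9 183.4   6. ]
TR [618.5  94.7   6. ]
L mid [475.4 205.4   6. ]
R mid [462.7 115.8   6. ]
screwL [620.5 175.3   8. ]
screwR [610.3 106.4   8. ]
railTL [461.2 205.8  51. ]
railTR [449.1 119.3  51. ]
railBL [427.7 214.5  51. ]
railBR [415.  122.1  51. ]
noseTL [582.2 162.9  63. ]
noseTR [577.7 128.4  63. ]
spineL [466.1 179.   34. ]
spineR [461.3 144.7  34. ]
clock: 4.37
eef_pos: [580.6, -135.2, 181.3]
eef_rot: [0.002, 0.998, 0.064, 0.0]
ft_force: [-0.3, 0.7, -0.5]
finger_gap: 0.996
[ 580.64603721 -135.17907318  181.34638475] 4.3667
```

View pics/w2c.png

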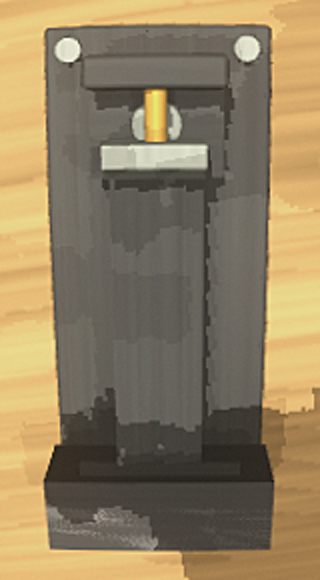

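View pics/w3.png

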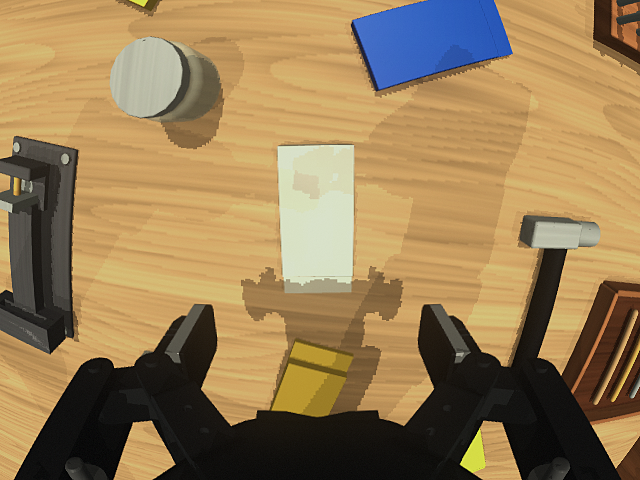

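```bash
python3 - <<'E'
from h import *
a=np.load("w2.npy");p=a[:3];Rt=R.from_quat(a[3:])
im=cv2.imread("pics/w2.png");sc=cv2.imread("pics/scene0.png")
k=r.get_calibration("scene");Ei=np.linalg.inv(np.array(k["extrinsics"]))
def sp(P):
    c=Ei@np.r_[P,1];return np.array([k["cx"]+k["fx"]*c[0]/c[2],k["cy"]+k["fy"]*c[1]/c[2]])
S=np.array([518.2,154.0,0]);Rs=R.from_euler('z',-8,degrees=True);H=34
A=cv2.resize(im[70:360,230:390],None,fx=2,fy=2,interpolation=cv2.INTER_CUBIC)
B=cv2.resize(sc[195:300,350:440],None,fx=5,fy=5,interpolation=cv2.INTER_CUBIC)
def poly(pts,col):
    W=[S+Rs.apply(q) for q in pts]
    a=np.array([(wproj(w,p,Rt)-[230,70])*2 for w in W]);b=np.array([(sp(w)-[350,195])*5 for w in W])
    for img,z in((A2,a),(B2,b)): cv2.polylines(img,[np.int32(z.round())],True,col,1)
A2=A.copy();B2=B.copy()
poly([(-107.5,-45,6),(107.5,-45,6),(107.5,45,6),(-107.5,45,6)],(0,255,0))
poly([(-53,-33,H),(-53,33,H),(-53,33,H+11),(-53,-33,H+11)],(0,0,255))
poly([(-53,-38,H+17),(-53,38,H+17),(-75,38,H+17),(-75,-38,H+17)],(255,255,0))
poly([(62.5,-17,H+18),(62.5,17,H+18),(68,17,H+29),(68,-17,H+29)],(255,0,255))
o=np.zeros((600,790,3),np.uint8);o[:580,:320]=A2;o[:525,330:780]=B2;cv2.imwrite("pics/ov.png",o)
E
```

```text
(no output)
```

View pics/ov.png

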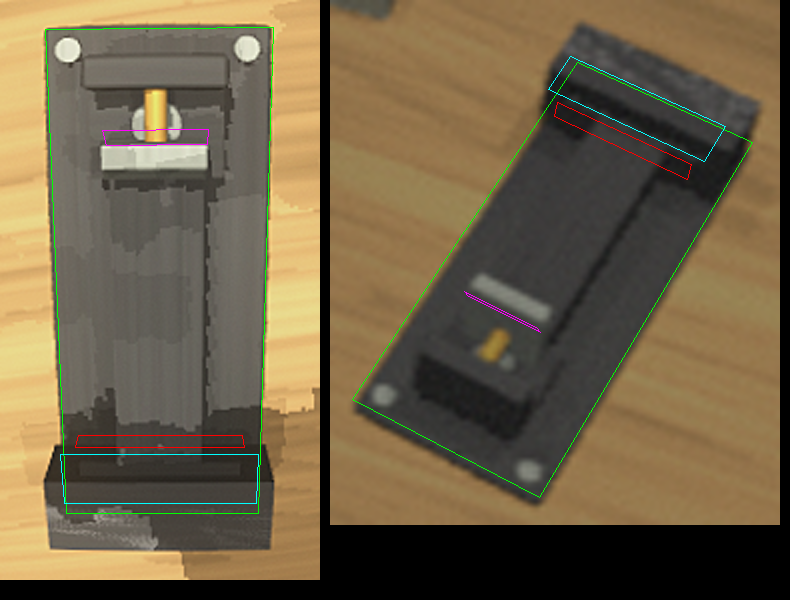

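```bash
python3 - <<'E'
from h import *
from scipy.optimize import least_squares
a=np.load("w2.npy");p=a[:3];Rt=R.from_quat(a[3:])
k=r.get_calibration("scene");Ei=np.linalg.inv(np.array(k["extrinsics"]))
def sp(P):
    c=Ei@np.r_[P,1];return np.array([k["cx"]+k["fx"]*c[0]/c[2],k["cy"]+k["fy"]*c[1]/c[2]])
S0=np.array([518.2,154.0,0]);Rs=R.from_euler('z',-8,degrees=True)
W=[((103,170),(62.5,17,18)),((207,170),(62.5,-17,18)),((79,463),(-53,33,0)),((240,463),(-53,-33,0)),((79,475),(-53,33,11)),((240,475),(-53,-33,11))]
def res(v):
    o=[]
    for px,m in W: o.append((wproj(S0+Rs.apply(np.array(m)+[v[0],v[1],v[2]]),p,Rt)-(np.array(px)/2+[230,70])))
    return np.ravel(o)
for f in (lambda v:res(v),):
    s=least_squares(f,[-10,0,34]);print(s.x,s.fun.reshape(-1,2).round(1).tolist())
for H in(30,34,38):
    s=least_squares(lambda v:res([v[0],v[1],H]),[-10,0]);print(H,s.x,s.cost, (S0+Rs.apply([s.x[0],s.x[1],0])).round(1))
b=np.load("w3.npy");p=b[:3];Rt=R.from_quat(b[3:])
P=np.array([wat(q,16,p,Rt) for q in ((277.5,146),(354.5,144.5),(352.5,276),(284,277))]);T=np.array([wat(q,6,p,Rt) for q in ((285,293),(352,292))])
print(P.round(1).tolist(),T.round(1).tolist())
im=cv2.imread("pics/w3.png");cv2.imwrite("pics/w3c.png",cv2.resize(im[135:300,260:370],None,fx=3.5,fy=3.5,interpolation=cv2.INTER_CUBIC))
E
```

```text
[-8.64263067  0.12891783 40.48945599] [[0.4, 1.0], [0.0, 0.7], [-1.0, -0.8], [1.0, -0.7], [-2.7, -0.2], [2.2, -0.1]]
30 [-12.03357149   0.37268507] 37.503533214769824 [506.3 156.    0. ]
34 [-10.73551224   0.27958375] 19.842053066290834 [507.6 155.8   0. ]
38 [-9.44352617  0.18665803] 10.093497255200997 [508.9 155.5   0. ]
[[636.3, -97.5, 16.0], [645.1, -156.4, 16.0], [536.3, -171.8, 16.0], [527.9, -114.2, 16.0]] [[507.8, -116.2, 6.0], [516.5, -175.6, 6.0]]
```

View pics/w3c.png

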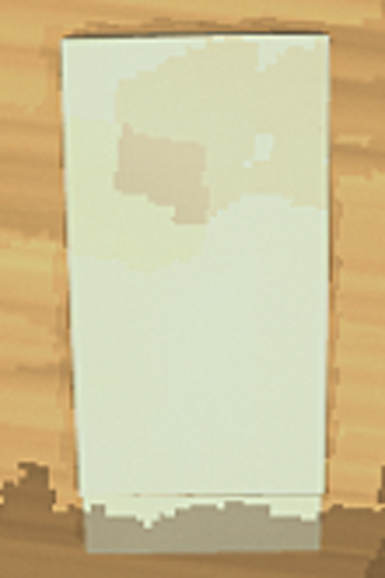

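```bash
python3 - <<'E'
from h import *
for px,y in (((190,305),-42.7),((213,306),-42.7),((213,345),-42.7),((181,362),-42.7),((165,362),-42.7),((421,306),42.7),((444,305),42.7)):
    o,d=wray(px,np.zeros(3),R.identity());t=(y-o[1])/d[1];print(px,(o+d*t).round(1))
s=np.array([576.4,-136.4,0]);c=s+R.from_euler('z',8.4,degrees=True).apply([8,0,0]);print(c)
tgt([c[0],c[1],60],8.4);tgt([c[0],c[1],20],8.4)
E
```

```text
(190, 305) [ 20.7 -42.7 -17.5]
(213, 306) [  6.9 -42.7   7.6]
(213, 345) [ -7.5 -42.7   0.3]
(181, 362) [  8.7 -42.7 -33.7]
(165, 362) [ 16.4 -42.7 -44.2]
(421, 306) [ 6.9 42.7  7.9]
(444, 305) [ 20.7  42.7 -17.3]
[ 584.31417866 -135.23133577    0.        ]
cmd trans [2.6, 3.6, 121.3] rot [0.09, -0.04, -0.77] dist 121 clock 4.42
cmd trans [2.6, 3.5, 161.3] rot [0.09, -0.04, -0.77] dist 161 clock 4.42
```

The open fingertips measure only about 6–8 mm ahead of the TCP, so the quoted 19 mm applies to the shut gripper. I'll grasp at TCP z = 15.

```bash
python3 -m handwheel '{"translation":[[2.6,3.6,35],[2.6,3.6,70],[2.6,3.6,105],[2.6,3.6,121],[2.6,3.6,145],[2.6,3.6,160],[2.6,3.6,166],[2.6,3.6,166],[2.6,3.6,166]],"delta_rot":[[0,0,-0.8],[0,0,-0.8],[0,0,-0.8],[0,0,-0.8],[0,0,-0.8],[0,0,-0.8],[0,0,-0.8],[0,0,-0.8],[0,0,-0.8]]}' 85
python3 -m handwheel '{"translation":[[0,0,0],[0,0,0],[0,0,0],[0,0,0],[0,0,0],[0,0,0],[0,0,0],[0,0,0]],"delta_rot":[[0,0,0],[0,0,0],[0,0,0],[0,0,0],[0,0,0],[0,0,0],[0,0,0],[0,0,0]]}' 40 60
python3 - <<'E'
from h import *
p,Rt,s=pose();print(p,s["clock"],s["ft_force"],s["finger_gap"]*85.4,Rt.as_euler('xyz',degrees=True))
im=r.grab_frame("wrist");cv2.imwrite("pics/w4.png",im[:,:,::-1])
E
```

```text
clock: 5.17
eef_pos: [584.7, -134.6, 15.7]
eef_rot: [0.001, 0.997, 0.074, 0.001]
ft_force: [0.7, 0.1, 0.0]
finger_gap: 0.997
clock: 5.83
eef_pos: [585.8, -134.5, 17.5]
eef_rot: [0.001, 0.997, 0.074, 0.002]
ft_force: [-0.2, -0.3, 5.3]
finger_gap: 0.684
[ 585.81665801 -134.46579681   17.51111646] 5.8333 [-0.19360782 -0.29892885  5.27234246] 58.41703460437512 [179.8988478   -0.22103377   8.49136377]
```

View pics/w4.png

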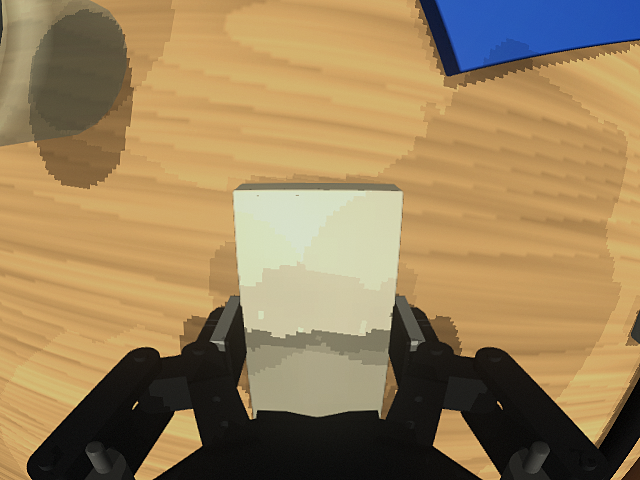

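```bash
python3 - <<'E'
from h import *
p,Rt,s=pose()
for px in ((233.5,191),(402.5,191)):
    P=wat(px,16,p,Rt);print(P, Rt.inv().apply(P-p))
tgt([p[0],p[1],110],8.4)
E
python3 -m handwheel '{"translation":[[0,0,-15],[0,0,-40],[0,0,-70],[0,0,-95],[0,0,-95],[0,0,-95]],"delta_rot":[[0,0,0],[0,0,0],[0,0,0],[0,0,0],[0,0,0],[0,0,0]]}'
python3 - <<'E'
from h import *
p,Rt,s=pose();print(p,s["clock"],s["ft_force"],s["torque"],s["finger_gap"]*85.4,Rt.as_euler('xyz',degrees=True))
im=r.grab_frame("wrist");cv2.imwrite("pics/w5.png",im[:,:,::-1])
E
```

```text
[636.2556027  -97.53506083  16.        ] [ 55.32981647 -29.0911083    1.65062017]
[ 644.98534461 -155.58642626   16.        ] [55.39840253 29.61284382  1.75418125]
cmd trans [0.4, 0.2, -92.5] rot [0.1, -0.22, 0.08] dist 93 clock 5.88
clock: 6.38
eef_pos: [586.6, -134.6, 114.6]
eef_rot: [0.001, 0.997, 0.074, 0.004]
ft_force: [0.6, 0.5, -2.4]
finger_gap: 0.686
[ 586.61834491 -134.61369798  114.59914832] 6.3833 [ 0.61945416  0.52913454 -2.43843421] [-0.02126256  0.05754989  0.00047258] 58.579795137340376 [179.82175233  -0.45115304   8.48472827]
```

View pics/w5.png

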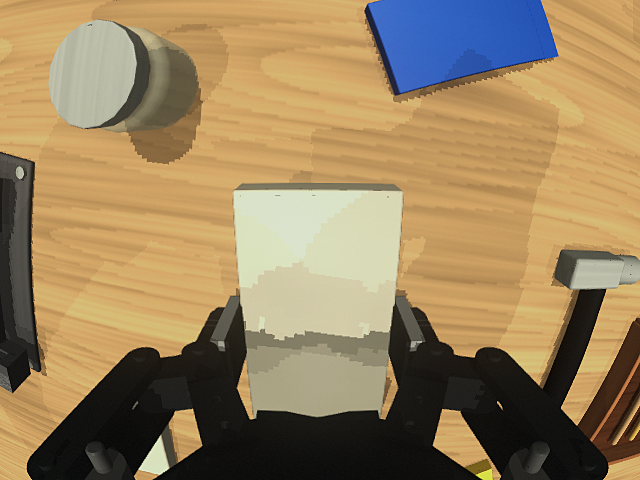

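The board is firmly held. TCP in the board frame is about (9.6, 0, 17.6). I'm computing the tilted hover above the seat.

```bash
cat >> h.py <<'E'
S=np.array([508.5,155.6,0.]);SY=-8.0
RS=R.from_euler('z',SY,degrees=True);G=np.array([9.6,0.2,17.6])
def brd(xt,zt,th,yt=0.,yaw=0.):
    P=S+RS.apply(np.array([xt,yt,zt])+(R.from_euler('z',yaw,degrees=True)*R.from_euler('y',-th,degrees=True)).apply(G+[65,0,0]))
    return P
def where():
    p,Rt,s=pose();Rb=RS.inv()*Rt*R.from_euler('x',180,degrees=True)
    t=RS.inv().apply(p-S)-Rb.apply(G+[65,0,0]);e=Rb.as_euler('zyx',degrees=True)
    f=RS.inv().apply(s["ft_force"])
    print("tip",t.round(2),"yaw,-tilt,roll",e.round(2),"F(stand)",f.round(2),"M",np.round(s["torque"],2),"gap",round(s["finger_gap"]*85.4,1),"clk",round(s["clock"],2))
E
python3 - <<'E'
from h import *
print(at("top",(336,176),85));where()
P=brd(-46,60,16);print(P);tgt(P,SY,16)
E
```

```text
[670.17360088 -12.58163029  85.        ]
tip [  45.11 -297.71   95.11] yaw,-tilt,roll [16.49 -0.29 -0.03] F(stand) [ 0.28 -0.8  -2.52] M [-0.03 -0.03 -0.  ] gap 58.3 clk 6.43
[529.18374224 152.89505511  97.48075259]
cmd trans [-13.3, -292.3, 15.0] rot [-2.23, 15.6, 16.39] dist 293 clock 6.43
```

```bash
python3 -m handwheel '{"translation":[[-2,-20,-30],[-6,-50,-35],[-8,-85,-35],[-10,-120,-35],[-12,-155,-35],[-13,-190,-35],[-13,-225,-30],[-13,-255,-20],[-13,-280,-15],[-13,-292,-10],[-13.3,-292.3,-10],[-13.3,-292.3,-10],[-13.3,-292.3,-10]],"delta_rot":[[0,1,1],[-0.4,3,3],[-0.8,5,5],[-1,7,7],[-1.3,9,9],[-1.6,11,11],[-1.8,13,13],[-2,14.5,15],[-2.2,15.6,16.4],[-2.2,15.6,16.4],[-2.2,15.6,16.4],[-2.2,15.6,16.4],[-2.2,15.6,16.4]]}'
python3 - <<'E'
from h import *
where();p,Rt,s=pose()
for c in("wrist","scene"):
    im=r.grab_frame(c);cv2.imwrite(f"pics/{c}6.png",im[:,:,::-1])
im=cv2.imread("pics/scene6.png");cv2.imwrite("pics/s6c.png",cv2.resize(im[140:320,310:510],None,fx=3,fy=3,interpolation=cv2.INTER_CUBIC))
tgt(brd(-46,60,16),SY,16)
tgt(brd(-46,44,16),SY,16)
E
```

```text
clock: 7.52
eef_pos: [526.7, 155.5, 120.3]
eef_rot: [0.01, 0.988, -0.066, 0.137]
ft_force: [-0.7, -0.3, -1.8]
finger_gap: 0.682
tip [-48.93   1.77  83.12] yaw,-tilt,roll [  0.32 -15.76  -0.02] F(stand) [-0.64 -0.37 -1.79] M [0.01 0.37 0.04] gap 58.3 clk 7.52
cmd trans [-6.0, -0.8, 23.4] rot [0.08, 0.09, 0.05] dist 24 clock 7.62
cmd trans [-10.4, -0.9, 38.8] rot [0.08, 0.09, 0.05] dist 40 clock 7.62
```

View pics/wrist6.png

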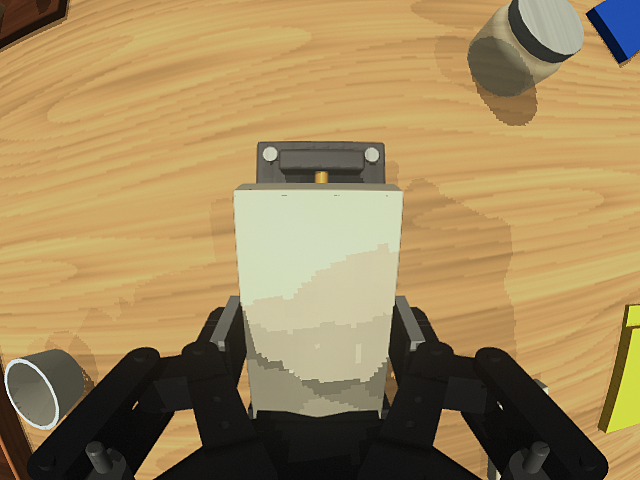

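View pics/s6c.png

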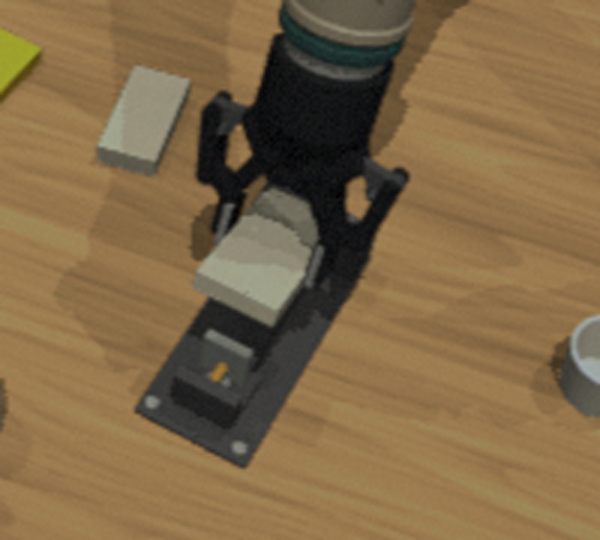

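Wrist view: the board (233–403) is roughly centred over the foot (257–385), with its tongue end toward the rail. The scene view agrees. Now lowering.

```bash
python3 -m handwheel '{"translation":[[-4,-0.8,15],[-8,-0.8,30],[-9.5,-0.9,38.8],[-9.5,-0.9,38.8],[-9.5,-0.9,38.8],[-9.5,-0.9,38.8]],"delta_rot":[[0,0.1,0],[0,0.1,0],[0,0.1,0],[0,0.1,0],[0,0.1,0],[0,0.1,0]]}'
python3 - <<'E'
from h import *
where();tgt(brd(-45,44,16),SY,16);tgt(brd(-45,40,16),SY,16);tgt(brd(-45,36,16),SY,16)
im=r.grab_frame("wrist");where()
E
```

```text
clock: 8.12
eef_pos: [536.8, 155.8, 91.0]
eef_rot: [0.014, 0.989, -0.071, 0.131]
ft_force: [1.2, -0.3, -1.3]
finger_gap: 0.68
tip [-39.46   3.86  54.57] yaw,-tilt,roll [ -0.26 -15.08  -0.62] F(stand) [ 1.21 -0.17 -1.29] M [0.03 0.37 0.02] gap 58.0 clk 8.12
cmd trans [-8.4, 3.9, 7.6] rot [0.6, 0.92, -0.09] dist 12 clock 8.12
cmd trans [-9.4, 3.8, 11.5] rot [0.6, 0.92, -0.09] dist 15 clock 8.12
cmd trans [-10.5, 3.8, 15.3] rot [0.6, 0.92, -0.09] dist 19 clock 8.12
tip [-39.57   3.98  54.69] yaw,-tilt,roll [ -0.23 -15.08  -0.61] F(stand) [-0.02 -1.62 -1.49] M [0.1  0.36 0.  ] gap 58.2 clk 8.17
```

```bash
python3 -m handwheel '{"translation":[[-4,2,3],[-6.5,3.9,5],[-6.5,3.9,7.2],[-6.5,3.9,7.2],[-6.5,3.9,7.2]],"delta_rot":[[0.3,0.5,0],[0.6,0.9,0],[0.6,0.9,0],[0.6,0.9,0],[0.6,0.9,0]]}'
python3 - <<'E'
from h import *
where();tgt(brd(-45,44,16),SY,16)
im=r.grab_frame("wrist");where()
E
```

```text
clock: 8.58
eef_pos: [537.9, 156.1, 91.0]
eef_rot: [0.013, 0.989, -0.07, 0.131]
ft_force: [-0.3, -0.4, -1.5]
finger_gap: 0.686
tip [-38.38   4.29  54.6 ] yaw,-tilt,roll [ -0.2  -15.09  -0.49] F(stand) [-0.25 -0.43 -1.52] M [0.01 0.41 0.01] gap 58.6 clk 8.58
cmd trans [-9.4, 4.3, 7.4] rot [0.47, 0.91, -0.07] dist 13 clock 8.58
tip [-38.45   4.26  54.55] yaw,-tilt,roll [ -0.19 -15.08  -0.49] F(stand) [-0.41  0.52 -1.72] M [0.1  0.39 0.02] gap 58.6 clk 8.63
```

```bash
python3 - <<'E'
from h import *
s=r.read_state();print(s["qpos"].round(3))
L=[[-3.06, 3.06], [-0.37, 2.12], [-1.25, 1.32], [0.18, 2.47], [-1.1, 4.24], [0.23, 1.98], [-2.94, 2.94]]
print([ (round(q-a,2),round(b-q,2)) for q,(a,b) in zip(s["qpos"],L)])
E
```

```text
[-0.76   0.754  0.523  2.12  -1.099  0.233 -1.051]
[(np.float64(2.3), np.float64(3.82)), (np.float64(1.12), np.float64(1.37)), (np.float64(1.77), np.float64(0.8)), (np.float64(1.94), np.float64(0.35)), (np.float64(0.0), np.float64(5.34)), (np.float64(0.0), np.float64(1.75)), (np.float64(1.89), np.float64(3.99))]
```

Joints 5 and 6 are at their limits. The arm can't lean the tool 16° toward itself at this radius, so nothing has touched yet. The remedy is to set the board down and regrip it with the tool leaning the other way relative to the board, so the tool is near vertical when the board is tilted.

```bash
python3 - <<'E'
from h import *
tgt([555,110,150],-2,5); 
G0=[575+9.6,-90,60];tgt(G0,5);tgt([584.6,-89,20],5)
E
```

```text
cmd trans [38.0, 43.6, -50.6] rot [1.51, -10.05, -6.02] dist 77 clock 8.63
cmd trans [70.0, 236.6, 52.8] rot [2.17, -14.97, -13.05] dist 252 clock 8.63
cmd trans [59.4, 235.3, 91.4] rot [2.17, -14.97, -13.05] dist 259 clock 8.63
```

```bash
python3 -m handwheel '{"translation":[[10,5,-30],[22,15,-50],[38,44,-50],[45,80,-45],[52,115,-30],[58,150,-12],[64,185,10],[68,215,25],[70,236.6,40],[70,236.6,53],[70,236.6,53],[70,236.6,53]],"delta_rot":[[0.4,-2.5,-2],[0.8,-6,-4],[1.5,-10,-6],[1.7,-12,-8],[2,-14,-10],[2.2,-15,-12],[2.2,-15,-13],[2.2,-15,-13],[2.2,-15,-13],[2.2,-15,-13],[2.2,-15,-13],[2.2,-15,-13]]}'
python3 - <<'E'
from h import *
s=r.read_state();print(s["qpos"].round(3));tgt([584.6,-90,18.5],5);where()
E
```

```text
clock: 9.63
eef_pos: [584.1, -88.9, 59.1]
eef_rot: [-0.001, 0.999, 0.043, -0.001]
ft_force: [-0.0, -0.3, -1.9]
finger_gap: 0.685
[-0.254  0.902  0.601  1.833 -0.799  0.67  -0.657]
cmd trans [0.5, 1.2, 40.6] rot [-0.13, 0.13, -0.03] dist 41 clock 9.63
tip [  36.23 -248.54   41.64] yaw,-tilt,roll [12.97  0.15  0.09] F(stand) [ 0.03 -0.32 -1.94] M [ 0.08 -0.02  0.04] gap 58.5 clk 9.63
```

```bash
python3 -m handwheel '{"translation":[[0.5,1.2,20],[0.5,1.2,33],[0.5,1.2,38],[0.5,1.2,40.2],[0.5,1.2,40.2],[0.5,1.2,40.2]],"delta_rot":[[0,0,0],[0,0,0],[0,0,0],[0,0,0],[0,0,0],[0,0,0]]}'
python3 - <<'E'
from h import *
p,Rt,s=pose();print(p,s["ft_force"],Rt.as_euler('xyz',degrees=True))
E
```

```text
clock: 10.13
eef_pos: [585.0, -89.8, 19.5]
eef_rot: [-0.001, 0.999, 0.044, -0.001]
ft_force: [-0.6, 1.4, -1.5]
finger_gap: 0.688
[584.99796279 -89.83951923  19.46290631] [-0.59716564  1.35612091 -1.47743625] [-1.79892063e+02  8.39158275e-02  4.99457733e+00]
```

```bash
python3 -m handwheel '{"translation":[[0,0,1.5],[0,0,2],[0,0,2],[0,0,2],[0,0,0],[0,0,-5],[0,0,-12]],"delta_rot":[[0,0,0],[0,0,0],[0,0,0],[0,0,0],[0,0,0],[0,0,0],[0,0,0]]}' - 
python3 - <<'E'
from h import *
p,Rt,s=pose();print(p,s["ft_force"],s["finger_gap"])
E
```

```text
clock: 10.72
eef_pos: [584.7, -89.9, 31.6]
eef_rot: [-0.001, 0.999, 0.043, -0.001]
ft_force: [0.8, -0.3, -0.8]
finger_gap: 0.684
[584.66469451 -89.86155231  31.60242085] [ 0.75926406 -0.27215858 -0.75184071] 0.6835724589496034
```

I left the opening unchanged in that call, so the board is still held. Lowering again, then opening in a separate call.

```bash
python3 -m handwheel '{"translation":[[0,0,8],[0,0,12],[0,0,14],[0,0,14]],"delta_rot":[[0,0,0],[0,0,0],[0,0,0],[0,0,0]]}'
python3 -m handwheel '{"translation":[[0,0,0],[0,0,0],[0,0,0],[0,0,0],[0,0,0],[0,0,0],[0,0,-6],[0,0,-12]],"delta_rot":[[0,0,0],[0,0,0],[0,0,0],[0,0,0],[0,0,0],[0,0,0],[0,0,0],[0,0,0]]}' 85
python3 - <<'E'
from h import *
p,Rt,s=pose();print(p,s["ft_force"],s["finger_gap"])
im=r.grab_frame("wrist");cv2.imwrite("pics/w7.png",im[:,:,::-1])
# board origin expected at TCP(grip)-9.6 along yaw 5
b=np.array([585.0,-89.9,0])+R.from_euler('z',5,degrees=True).apply([-9.6,0.2,0]);print(b)
t=b+R.from_euler('z',5,degrees=True).apply([13,0,0]);
tgt([t[0],t[1],40],5,-20);tgt([t[0],t[1],22],5,-20)
E
```

```text
clock: 11.05
eef_pos: [584.3, -89.5, 17.6]
eef_rot: [-0.002, 0.999, 0.044, -0.002]
ft_force: [-1.8, 1.2, 4.5]
finger_gap: 0.681
clock: 11.72
eef_pos: [584.1, -89.6, 29.8]
eef_rot: [-0.002, 0.999, 0.043, -0.002]
ft_force: [0.7, -0.2, -0.1]
finger_gap: 0.994
[584.08289978 -89.59619733  29.80474478] [ 0.73261589 -0.17437415 -0.05602145] 0.9943416328041135
[575.41909975 -90.53745619   0.        ]
cmd trans [3.4, -0.3, -8.8] rot [-0.15, -19.93, 0.0] dist 9 clock 11.77
cmd trans [3.4, -0.2, 9.2] rot [-0.15, -19.93, 0.0] dist 10 clock 11.77
```

View pics/w7.png

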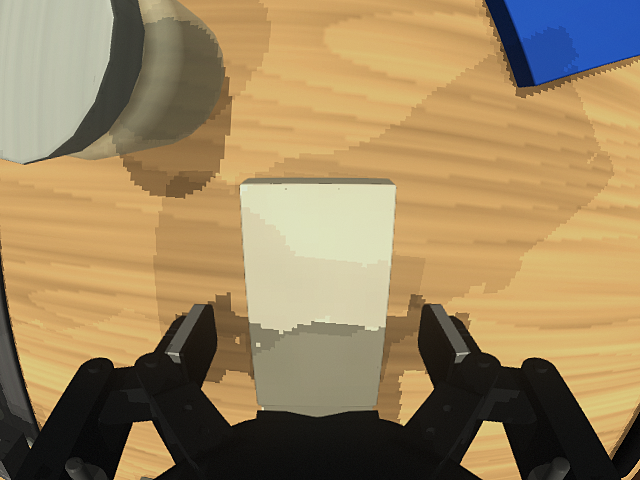

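```bash
python3 -m handwheel '{"translation":[[1,0,-8],[2,0,-8.5],[3.4,-0.3,-8.8],[3.4,-0.3,0],[3.4,-0.2,7],[3.4,-0.2,9],[3.4,-0.2,9]],"delta_rot":[[0,-6,0],[0,-13,0],[-0.1,-20,0],[-0.1,-20,0],[-0.1,-20,0],[-0.1,-20,0],[-0.1,-20,0]]}' 85
python3 - <<'E'
from h import *
p,Rt,s=pose();print(p,s["ft_force"],s["qpos"].round(2),(Rt*R.from_euler('x',180,degrees=True)).as_euler('zyx',degrees=True))
im=r.grab_frame("wrist");cv2.imwrite("pics/w8.png",im[:,:,::-1])
tgt([587.5,-89.4,22],5,-20)
E
```

```text
clock: 12.35
eef_pos: [586.3, -89.9, 21.7]
eef_rot: [0.007, 0.984, 0.042, -0.175]
ft_force: [0.2, 0.2, -1.2]
finger_gap: 0.995
[586.32357478 -89.88842802  21.73496573] [ 0.18784232  0.22762857 -1.15697274] [-0.28  1.13  0.71  1.5  -0.6   1.11 -0.9 ] [ 5.17180071 20.08545741 -1.70478505]
cmd trans [0.9, -0.6, 0.1] rot [-0.11, 0.11, -0.12] dist 1 clock 12.4
```

View pics/w8.png

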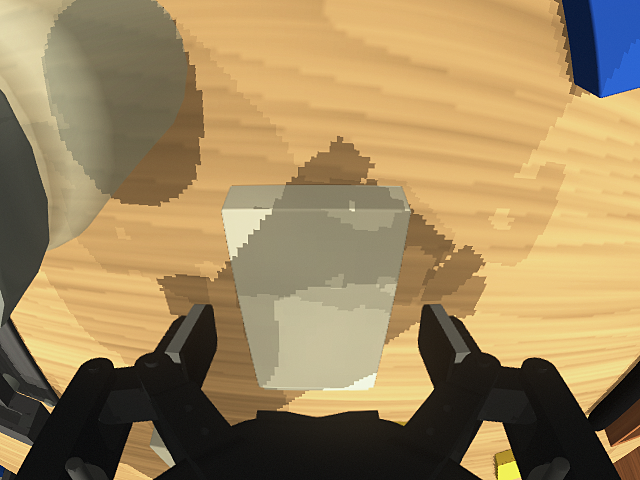

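```bash
python3 -m handwheel '{"translation":[[0.5,-0.4,-0.8],[0.5,-0.4,-0.8],[0.5,-0.4,-0.8],[0.5,-0.4,-0.8],[0.5,-0.4,-0.8],[0.5,-0.4,-0.8],[0.5,-0.4,-0.8],[0.5,-0.4,-0.8]],"delta_rot":[[0,0,0],[0,0,0],[0,0,0],[0,0,0],[0,0,0],[0,0,0],[0,0,0],[0,0,0]]}' 40 70
python3 - <<'E'
from h import *
p,Rt,s=pose();print(p,s["ft_force"],s["qpos"].round(2),s["finger_gap"]*85.4,(Rt*R.from_euler('x',180,degrees=True)).as_euler('zyx',degrees=True))
im=r.grab_frame("wrist");cv2.imwrite("pics/w9.png",im[:,:,::-1]);np.save("w9.npy",np.r_[p,Rt.as_quat()])
E
```

```text
clock: 13.07
eef_pos: [587.9, -89.9, 24.7]
eef_rot: [0.007, 0.984, 0.042, -0.174]
ft_force: [-1.1, 0.8, 5.9]
finger_gap: 0.672
[587.89146974 -89.940432    24.70608442] [-1.14169961  0.8119429   5.87795807] [-0.28  1.13  0.71  1.49 -0.6   1.12 -0.9 ] 57.36922305145282 [ 5.13774352 19.94673839 -1.70462592]
```

View pics/w9.png

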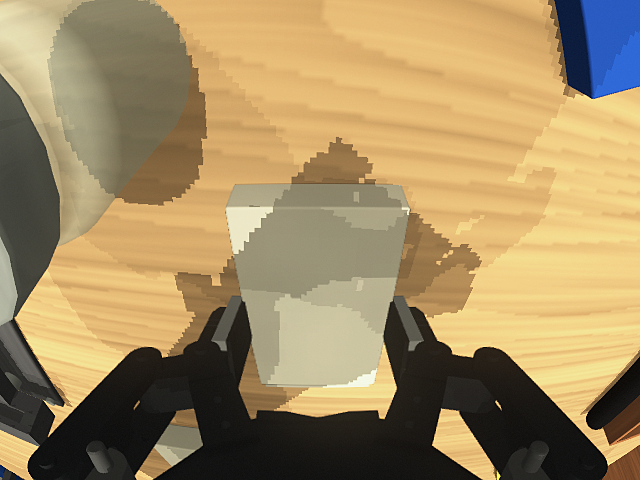

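```bash
sed -i "s/as_euler('zyx'/as_euler('ZYX'/" h.py; python3 - <<'E'
from h import *
a=np.load("w9.npy");p=a[:3];Rt=R.from_quat(a[3:])
A=wat((226,208),16,p,Rt);B=wat((409.5,208),16,p,Rt);print(A,B,np.linalg.norm(A-B))
A2=wat((261.5,386),16,p,Rt);B2=wat((376,386),16,p,Rt);print(A2,B2)
M=(A+B)/2;yw=np.degrees(np.arctan2((A-B)[0]*-1,(A-B)[1]));print("yaw",yw)
yw=np.degrees(np.arctan2(*((A+B)/2-(A2+B2)/2)[[1,0]]));print("yaw axis",yw, np.linalg.norm((A+B)/2-(A2+B2)/2))
Rb=R.from_euler('z',5.1,degrees=True);o=M-Rb.apply([65,0,16]);print("origin",o)
Gn=Rb.inv().apply(p-o);Rrel=(Rb.inv()*Rt);print("TCP in board",Gn.round(2),Rrel.as_quat().round(4).tolist(),(Rrel*R.from_euler('x',180,degrees=True)).as_euler('ZYX',degrees=True))
E
```

```text
[637.50582148 -56.51204687  16.        ] [ 642.57950208 -114.99220186   16.        ] 58.699836137776224
[526.1956129  -65.71870182  16.        ] [ 531.39160053 -126.21105962   16.        ]
yaw 4.958509109620164
yaw axis 5.245099303328781 111.71684136998483
origin [575.29999253 -91.53025366   0.        ]
TCP in board [12.68  0.46 24.71] [0.9848, -0.0023, -0.1738, -0.0009] [-0.25225209 20.01641374  0.05542148]
```

```bash
cat >> h.py <<'E'
G=np.array([12.7,0.4,24.7]);PT=20.0
def where():
    p,Rt,s=pose();Rb=RS.inv()*Rt*R.from_euler('x',180,degrees=True)*R.from_euler('y',-PT,degrees=True)
    t=RS.inv().apply(p-S)-Rb.apply(G+[65,0,0]);e=Rb.as_euler('ZYX',degrees=True)
    f=RS.inv().apply(s["ft_force"])
    print("tip",t.round(2),"yaw,-tilt,roll",e.round(2),"F(stand)",f.round(2),"M",np.round(s["torque"],2),"gap",round(s["finger_gap"]*85.4,1),"clk",round(s["clock"],2),"q",s["qpos"].round(2).tolist())
def go(xt,zt,th,yt=0.): return tgt(brd(xt,zt,th,yt),SY,th-PT)
E
python3 - <<'E'
from h import *
where();go(-44,75,16);go(-44,55,16)
E
```

```text
tip [ 3.7130e+01 -2.4972e+02  4.0000e-02] yaw,-tilt,roll [12.83  0.02  0.05] F(stand) [0.49 0.96 5.95] M [ 0.07  0.04 -0.07] gap 57.2 clk 13.12 q [-0.28, 1.13, 0.71, 1.49, -0.6, 1.12, -0.9]
cmd trans [-65.6, -246.5, -77.5] rot [2.63, 15.95, 12.6] dist 267 clock 13.12
cmd trans [-58.7, -246.5, -58.7] rot [2.63, 15.95, 12.6] dist 260 clock 13.12
```

```bash
python3 -m handwheel '{"translation":[[-10,0,-28],[-24,0,-65],[-36,-10,-94],[-44,-40,-100],[-50,-75,-100],[-55,-110,-100],[-60,-145,-100],[-63,-180,-95],[-65,-212,-90],[-65.6,-240,-82],[-65.6,-246.5,-77.5],[-65.6,-246.5,-77.5],[-65.6,-246.5,-77.5],[-65.6,-246.5,-77.5]],"delta_rot":[[0,0,0],[0,0,0],[0.5,3,2],[0.9,5.5,4],[1.3,8,6],[1.7,10.5,8],[2,13,10],[2.4,15,12],[2.6,16,12.6],[2.6,16,12.6],[2.6,16,12.6],[2.6,16,12.6],[2.6,16,12.6],[2.6,16,12.6]]}'
python3 - <<'E'
from h import *
where();go(-44,50,16)
im=r.grab_frame("wrist");cv2.imwrite("pics/w10.png",im[:,:,::-1]);where();go(-44,50,16);go(-44,44,16)
E
```

```text
clock: 14.28
eef_pos: [532.9, 150.5, 120.8]
eef_rot: [-0.002, 0.997, -0.071, -0.034]
ft_force: [-0.1, -0.1, -2.3]
finger_gap: 0.67
tip [-42.93  -1.94  75.51] yaw,-tilt,roll [ -0.11 -16.14  -0.09] F(stand) [-0.11 -0.08 -2.31] M [-0.05 -0.11  0.  ] gap 57.2 clk 14.28 q [-0.78, 0.85, 0.8, 1.86, -0.81, 0.87, -1.26]
cmd trans [0.8, -2.1, 25.7] rot [0.08, -0.14, -0.14] dist 26 clock 14.28
tip [-42.76  -2.02  75.55] yaw,-tilt,roll [ -0.15 -16.14  -0.08] F(stand) [-0.15  0.39 -1.56] M [-0.07 -0.19 -0.02] gap 57.5 clk 14.33 q [-0.78, 0.85, 0.8, 1.86, -0.81, 0.87, -1.26]
cmd trans [0.6, -2.2, 25.7] rot [0.06, -0.14, -0.17] dist 26 clock 14.33
cmd trans [1.0, -2.2, 31.7] rot [0.06, -0.14, -0.17] dist 32 clock 14.33
```

View pics/w10.png

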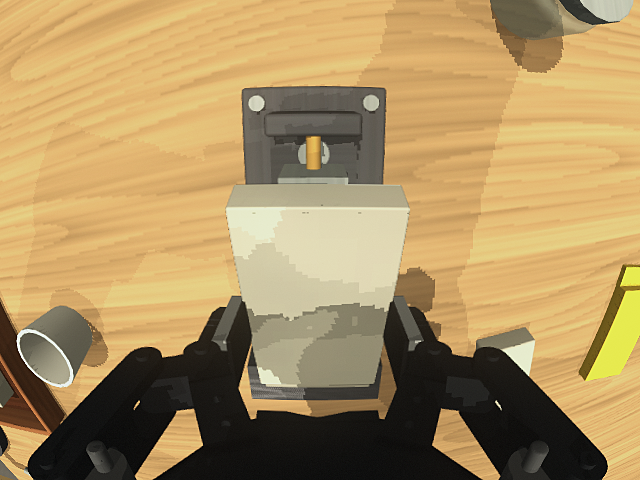

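```bash
python3 -m handwheel '{"translation":[[0.5,-1.5,12],[0.8,-2.2,24],[1,-2.2,31.5],[1,-2.2,31.5],[1,-2.2,31.5],[1,-2.2,31.5]],"delta_rot":[[0,0,0],[0,-0.1,-0.2],[0,-0.1,-0.2],[0,-0.1,-0.2],[0,-0.1,-0.2],[0,-0.1,-0.2]]}'
python3 - <<'E'
from h import *
where();go(-44,44,16);go(-44,40,16)
E
```

```text
clock: 14.83
eef_pos: [532.3, 152.3, 89.2]
eef_rot: [-0.002, 0.997, -0.07, -0.035]
ft_force: [0.6, 0.3, -1.6]
finger_gap: 0.671
tip [-43.79  -0.39  44.03] yaw,-tilt,roll [  0.03 -16.04  -0.09] F(stand) [ 0.53  0.42 -1.62] M [-0.05 -0.09  0.01] gap 57.3 clk 14.83 q [-0.76, 0.89, 0.76, 1.87, -0.85, 0.82, -1.23]
cmd trans [-0.2, -0.3, 0.1] rot [0.08, -0.04, 0.0] dist 0 clock 14.83
cmd trans [0.1, -0.3, 4.1] rot [0.08, -0.04, 0.0] dist 4 clock 14.83
```

Tracking is accurate now. I'll feel down in small steps.

```bash
w(){ python3 -c "from h import *;where()"; }
python3 -m handwheel '{"translation":[[0,-0.3,1],[0,-0.3,2],[0,-0.3,3],[0,-0.3,3]],"delta_rot":[[0,0,0],[0,0,0],[0,0,0],[0,0,0]]}' >/dev/null; w
python3 -m handwheel '{"translation":[[0,0,1],[0,0,1.5],[0,0,1.5]],"delta_rot":[[0,0,0],[0,0,0],[0,0,0]]}'>/dev/null; w
```

```text
tip [-4.410e+01  3.000e-02  4.102e+01] yaw,-tilt,roll [  0.04 -16.04  -0.08] F(stand) [-0.52  0.25 -1.93] M [ 0.04 -0.07 -0.01] gap 56.8 clk 15.17 q [-0.76, 0.89, 0.75, 1.88, -0.86, 0.82, -1.23]
tip [-44.28   0.05  39.47] yaw,-tilt,roll [  0.04 -16.03  -0.08] F(stand) [ 0.01  0.28 -2.14] M [-0.03 -0.09 -0.01] gap 57.3 clk 15.42 q [-0.76, 0.89, 0.75, 1.88, -0.86, 0.81, -1.22]
```

```bash
w(){ python3 -c "from h import *;where()"; }
python3 -m handwheel '{"translation":[[0,0,1],[0,0,1.2],[0,0,1.2]],"delta_rot":[[0,0,0],[0,0,0],[0,0,0]]}' >/dev/null; w

```

```text
tip [-44.42   0.06  38.2 ] yaw,-tilt,roll [  0.05 -16.02  -0.08] F(stand) [ 1.11  0.42 -0.69] M [-0.02 -0.14  0.01] gap 57.6 clk 15.67 q [-0.76, 0.9, 0.75, 1.88, -0.86, 0.81, -1.22]
```

```bash
w(){ python3 -c "from h import *;where()"; }
python3 -m handwheel '{"translation":[[0,0,1],[0,0,1.2],[0,0,1.2]],"delta_rot":[[0,0,0],[0,0,0],[0,0,0]]}' >/dev/null; w

```

```text
tip [-44.61   0.07  36.92] yaw,-tilt,roll [  0.05 -16.01  -0.08] F(stand) [-0.35 -0.57 -2.3 ] M [-0.05 -0.09 -0.02] gap 57.5 clk 15.92 q [-0.76, 0.9, 0.75, 1.88, -0.86, 0.81, -1.22]
```

```bash
w(){ python3 -c "from h import *;where()"; }
python3 -m handwheel '{"translation":[[0,0,1],[0,0,1.2],[0,0,1.2]],"delta_rot":[[0,0,0],[0,0,0],[0,0,0]]}' >/dev/null; w

```

```text
tip [-4.477e+01  3.000e-02  3.564e+01] yaw,-tilt,roll [  0.05 -16.    -0.09] F(stand) [-0.43  0.44 -1.79] M [-0.01 -0.1  -0.01] gap 57.3 clk 16.17 q [-0.75, 0.9, 0.75, 1.88, -0.87, 0.81, -1.22]
```

```bash
w(){ python3 -c "from h import *;where()"; }
python3 -m handwheel '{"translation":[[0,0,1],[0,0,1],[0,0,1]],"delta_rot":[[0,0,0],[0,0,0],[0,0,0]]}' >/dev/null; w

```

```text
tip [-4.454e+01  4.000e-02  3.472e+01] yaw,-tilt,roll [  0.04 -16.03  -0.08] F(stand) [ 1.89  0.2  -0.32] M [-0.06 -0.14 -0.05] gap 57.3 clk 16.42 q [-0.75, 0.9, 0.74, 1.88, -0.87, 0.81, -1.22]
```

```bash
w(){ python3 -c "from h import *;where()"; }
python3 -m handwheel '{"translation":[[0,0,0.8],[0,0,0.8],[0,0,0.8]],"delta_rot":[[0,0,0],[0,0,0],[0,0,0]]}' >/dev/null; w

```

```text
tip [-4.427e+01  4.000e-02  3.406e+01] yaw,-tilt,roll [  0.04 -16.07  -0.08] F(stand) [ 0.1  -0.1  -0.22] M [-0.   -0.13 -0.01] gap 57.2 clk 16.67 q [-0.75, 0.9, 0.74, 1.88, -0.87, 0.8, -1.22]
```

```bash
w(){ python3 -c "from h import *;where()"; }
python3 -m handwheel '{"translation":[[0,0,0.8],[0,0,0.8],[0,0,0.8]],"delta_rot":[[0,0,0],[0,0,0],[0,0,0]]}' >/dev/null; w
python3 - <<'E'
from h import *
im=r.grab_frame("wrist");cv2.imwrite("pics/w11.png",im[:,:,::-1]);im=r.grab_frame("scene");cv2.imwrite("pics/s11.png",cv2.resize(im[140:320,310:510],None,fx=3,fy=3,interpolation=cv2.INTER_CUBIC)[:,:,::-1]);where()
E
```

```text
tip [-4.400e+01  4.000e-02  3.346e+01] yaw,-tilt,roll [  0.03 -16.1   -0.07] F(stand) [ 1.11 -0.35  2.91] M [ 0.02 -0.08 -0.  ] gap 57.3 clk 16.92 q [-0.75, 0.9, 0.74, 1.88, -0.87, 0.8, -1.22]
tip [-4.400e+01  1.000e-02  3.344e+01] yaw,-tilt,roll [  0.03 -16.1   -0.07] F(stand) [ 0.85 -0.5   3.18] M [ 0.01 -0.07  0.02] gap 57.4 clk 17.02 q [-0.75, 0.9, 0.74, 1.88, -0.87, 0.8, -1.22]
```

View pics/w11.png

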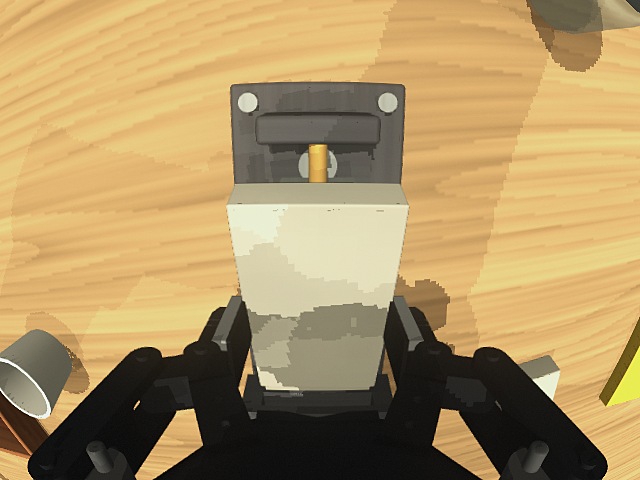

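View pics/s11.png

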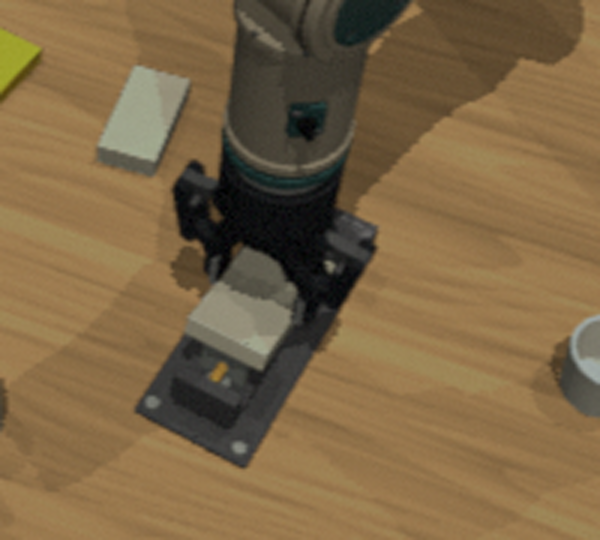

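Contact came gradually below about 34.5 mm and is now about 5 N, so H ≈ 34. Nothing else is in reach of contact there. I'll ease off slightly and slide the tongue toward the groove.

```bash
python3 - <<'E'
from h import *
go(-44,34.4,16);go(-52,34.4,16);go(-58,34.4,16);go(-64,34.4,16)
E
```

```text
cmd trans [0.0, 0.1, -0.8] rot [0.07, -0.1, 0.01] dist 1 clock 17.02
cmd trans [-8.0, 0.1, -0.3] rot [0.07, -0.1, 0.01] dist 8 clock 17.02
cmd trans [-13.9, 0.1, 0.1] rot [0.07, -0.1, 0.01] dist 14 clock 17.02
cmd trans [-19.9, 0.1, 0.5] rot [0.07, -0.1, 0.01] dist 20 clock 17.02
```

```bash
w(){ python3 -c "from h import *;where()"; }
python3 -m handwheel '{"translation":[[0,0.1,-0.8],[-2,0.1,-0.7],[-4,0.1,-0.6],[-6,0.1,-0.4],[-8,0.1,-0.3],[-8,0.1,-0.3]],"delta_rot":[[0,0,0],[0,0,0],[0,0,0],[0,0,0],[0,0,0],[0,0,0]]}' >/dev/null; w

```

```text
tip [-5.275e+01 -3.000e-02  3.425e+01] yaw,-tilt,roll [  0.04 -16.05  -0.07] F(stand) [ 0.72  0.29 -0.17] M [-0.05 -0.07  0.02] gap 57.1 clk 17.52 q [-0.76, 0.89, 0.74, 1.9, -0.87, 0.79, -1.21]
```

```bash
w(){ python3 -c "from h import *;where()"; }
python3 -m handwheel '{"translation":[[-1.5,0,0.1],[-3,0,0.2],[-4.5,0,0.3],[-4.5,0,0.3]],"delta_rot":[[0,0,0],[0,0,0],[0,0,0],[0,0,0]]}' >/dev/null; w

```

```text
tip [-5.825e+01 -4.000e-02  3.424e+01] yaw,-tilt,roll [  0.05 -15.96  -0.07] F(stand) [ 2.13 -0.45  0.12] M [-0.02 -0.15 -0.04] gap 57.4 clk 17.85 q [-0.77, 0.89, 0.74, 1.91, -0.88, 0.78, -1.21]
```

```bash
w(){ python3 -c "from h import *;where()"; }
python3 -m handwheel '{"translation":[[-1,0,0.1],[-2,0,0.1],[-3,0,0.2],[-3,0,0.2]],"delta_rot":[[0,0,0],[0,0,0],[0,0,0],[0,0,0]]}' >/dev/null; w

```

```text
tip [-61.77   0.    34.22] yaw,-tilt,roll [  0.05 -15.91  -0.06] F(stand) [0.86 0.41 0.76] M [ 0.01 -0.12 -0.03] gap 57.1 clk 18.18 q [-0.77, 0.89, 0.74, 1.92, -0.88, 0.78, -1.21]
```

```bash
w(){ python3 -c "from h import *;where()"; }
python3 -m handwheel '{"translation":[[-1,0,0.1],[-1.5,0,0.1],[-1.5,0,0.1]],"delta_rot":[[0,0,0],[0,0,0],[0,0,0]]}' >/dev/null; w

```

```text
tip [-63.58  -0.    34.2 ] yaw,-tilt,roll [  0.06 -15.89  -0.06] F(stand) [1.04 0.77 0.19] M [-0.01 -0.17 -0.01] gap 57.3 clk 18.43 q [-0.77, 0.89, 0.74, 1.92, -0.88, 0.78, -1.21]
```

```bash
w(){ python3 -c "from h import *;where()"; }
python3 -m handwheel '{"translation":[[-1,0,0.1],[-1.5,0,0.1],[-1.5,0,0.1]],"delta_rot":[[0,0,0],[0,0,0],[0,0,0]]}' >/dev/null; w

```

```text
tip [-6.446e+01 -2.000e-02  3.433e+01] yaw,-tilt,roll [  0.05 -15.96  -0.07] F(stand) [2.73 0.48 1.05] M [-0.06 -0.5   0.05] gap 57.0 clk 18.68 q [-0.77, 0.88, 0.74, 1.93, -0.88, 0.78, -1.2]
```

```bash
w(){ python3 -c "from h import *;where()"; }
python3 -m handwheel '{"translation":[[-0.8,0,0],[-0.8,0,0],[-0.8,0,0]],"delta_rot":[[0,0,0],[0,0,0],[0,0,0]]}' >/dev/null; w

```

```text
tip [-6.451e+01 -1.000e-02  3.449e+01] yaw,-tilt,roll [  0.05 -16.04  -0.06] F(stand) [ 3.06 -0.05  0.59] M [-0.05 -0.76  0.01] gap 57.1 clk 18.93 q [-0.77, 0.88, 0.74, 1.93, -0.88, 0.77, -1.2]
```

The tongue stopped at x ≈ -64.5 with a rising push-back, so it is home. Rotating the plain end down about the tongue tip to about 9°.

```bash
python3 - <<'E'
from h import *
for th in (14,12,10.5,9): go(-64.0,34.3,th)
E
```

```text
cmd trans [2.3, 0.1, 2.5] rot [0.06, -2.04, 0.02] dist 3 clock 18.93
cmd trans [3.9, 0.1, 4.8] rot [0.06, -4.04, 0.02] dist 6 clock 18.93
cmd trans [5.0, 0.1, 6.6] rot [0.06, -5.54, 0.02] dist 8 clock 18.93
cmd trans [6.1, 0.1, 8.4] rot [0.06, -7.04, 0.02] dist 10 clock 18.93
```

```bash
w(){ python3 -c "from h import *;where()"; }
python3 -m handwheel '{"translation":[[1.2,0.1,1.2],[2.3,0.1,2.5],[3.1,0.1,3.7],[3.9,0.1,4.8],[4.5,0.1,5.7],[5,0.1,6.6],[5,0.1,6.6]],"delta_rot":[[0,-1,0],[0,-2,0],[0,-3,0],[0,-4,0],[0,-4.8,0],[0,-5.5,0],[0,-5.5,0]]}' >/dev/null; w
python3 -c "
from h import *
for th in (10,9,8.3): go(-64.2,34.3,th)"

```

```text
tip [-6.474e+01 -6.000e-02  3.420e+01] yaw,-tilt,roll [  0.03 -10.36  -0.04] F(stand) [-0.4   1.02  2.54] M [ 0.22  0.17 -0.05] gap 57.5 clk 19.52 q [-0.73, 0.93, 0.73, 1.84, -0.83, 0.91, -1.24]
cmd trans [0.8, -0.0, 0.2] rot [0.05, -0.36, 0.01] dist 1 clock 19.52
cmd trans [1.7, -0.0, 1.4] rot [0.05, -1.36, 0.01] dist 2 clock 19.52
cmd trans [2.3, -0.0, 2.2] rot [0.05, -2.06, 0.01] dist 3 clock 19.52
```

```bash
w(){ python3 -c "from h import *;where()"; }
python3 -m handwheel '{"translation":[[0.5,0,0.3],[0.9,0,0.9],[1.2,0,1.4],[1.2,0,1.4]],"delta_rot":[[0,-0.5,0],[0,-1,0],[0,-1.4,0],[0,-1.4,0]]}' >/dev/null; w
python3 - <<'E'
from h import *
im=r.grab_frame("wrist");cv2.imwrite("pics/w12.png",im[:,:,::-1]);im=r.grab_frame("scene");cv2.imwrite("pics/s12.png",cv2.resize(im[140:320,310:510],None,fx=3,fy=3,interpolation=cv2.INTER_CUBIC)[:,:,::-1])
where();go(-64.6,34.3,8.3)
E
```

```text
tip [-6.528e+01 -5.000e-02  3.483e+01] yaw,-tilt,roll [ 0.02 -8.84 -0.02] F(stand) [-1.23  0.61  5.93] M [ 0.18  0.29 -0.05] gap 57.1 clk 19.85 q [-0.72, 0.94, 0.73, 1.82, -0.82, 0.94, -1.25]
tip [-6.529e+01 -6.000e-02  3.482e+01] yaw,-tilt,roll [ 0.02 -8.87 -0.02] F(stand) [-1.44 -0.04  5.12] M [ 0.06  0.24 -0.04] gap 57.4 clk 19.95 q [-0.72, 0.94, 0.73, 1.82, -0.82, 0.94, -1.25]
cmd trans [1.3, -0.0, 1.0] rot [0.03, -0.57, 0.01] dist 2 clock 19.95
```

View pics/w12.png

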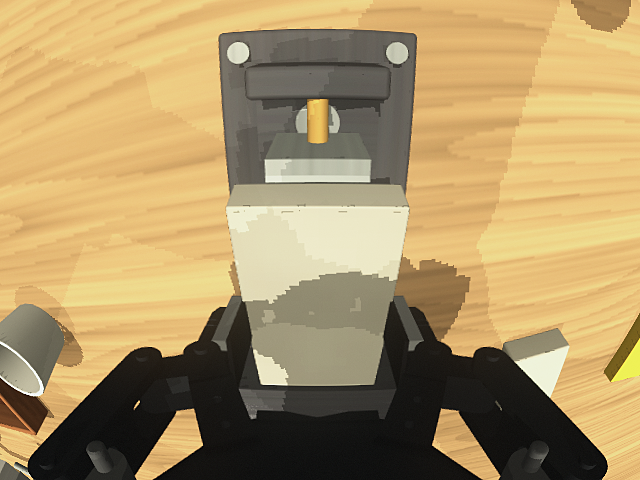

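View pics/s12.png

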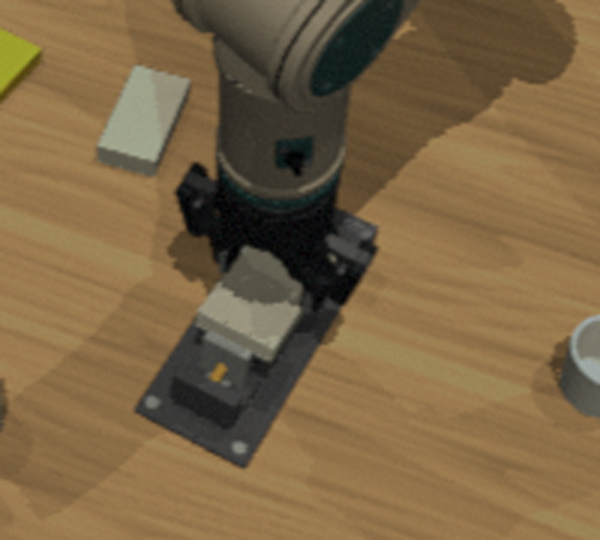

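The wrist view shows the plain end resting on the nose at (318,183), centred, with about 7 N total load. The tongue end goes under the rail at (318,390). Releasing the board so it rests there, then pressing with shut fingers.

```bash
python3 -m handwheel '{"translation":[[0,0,0],[0,0,0],[0,0,0],[0,0,0],[0,0,0],[0,0,0],[0,0,-12],[0,0,-30],[0,0,-50],[0,0,-70],[0,0,-70]],"delta_rot":[[0,0,0],[0,0,0],[0,0,0],[0,0,0],[0,0,0],[0,0,0],[0,0,0],[0,0,0],[0,0,0],[0,0,0],[0,0,0]]}' 85
python3 - <<'E'
from h import *
p,Rt,s=pose();im=r.grab_frame("wrist");cv2.imwrite("pics/w13.png",im[:,:,::-1]);np.save("w13.npy",np.r_[p,Rt.as_quat()])
print(p,s["ft_force"],s["clock"])
E
```

```text
clock: 20.87
eef_pos: [532.8, 152.4, 144.1]
eef_rot: [-0.007, 0.993, -0.069, -0.093]
ft_force: [0.4, -0.8, -0.3]
finger_gap: 0.993
[532.76181341 152.40866663 144.06002575] [ 0.37545959 -0.77357264 -0.31218512] 20.8667
```

View pics/w13.png

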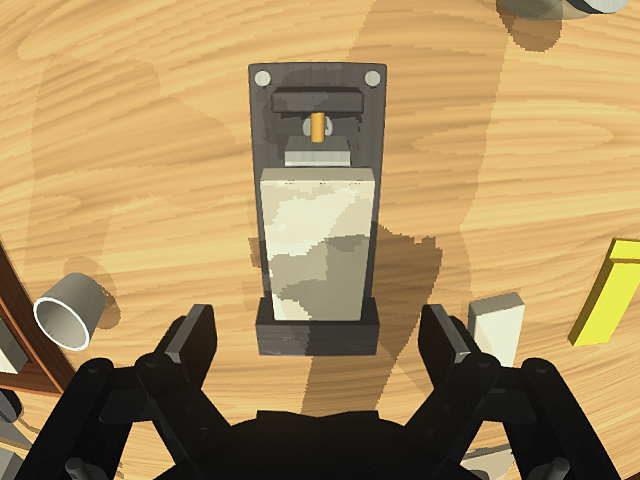

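The board rests on the catch at about 8°, centred, with the tongue under the rail at (318,322). Nothing else has moved. Now shutting the fingers and going over board x = +35.

```bash
python3 - <<'E'
from h import *
P=S+RS.apply([35,0,0]);print(P)
tgt([P[0],P[1],100],SY,0)
E
```

```text
[543.15938241 150.72894147   0.        ]
cmd trans [19.6, 0.4, 39.3] rot [-0.05, 10.86, 0.01] dist 44 clock 20.92
```

```bash
python3 -m handwheel '{"translation":[[4,0,5],[8,0,5],[15,0.4,5],[19,0.4,12],[19.6,0.4,22],[19.6,0.4,30],[19.6,0.4,38],[19.6,0.4,39.3],[19.6,0.4,39.3],[19.6,0.4,39.3]],"delta_rot":[[0,3,0],[0,6,0],[0,9,0],[0,10.9,0],[0,10.9,0],[0,10.9,0],[0,10.9,0],[0,10.9,0],[0,10.9,0],[0,10.9,0]]}' 0 40
python3 - <<'E'
from h import *
p,Rt,s=pose();print(RS.inv().apply(p-S),s["ft_force"],s["finger_gap"],s["qpos"].round(2))
P=S+RS.apply([35,0,0]);tgt([P[0],P[1],87],SY,0)
E
```

```text
clock: 21.75
eef_pos: [543.5, 150.4, 99.9]
eef_rot: [-0.0, 0.998, -0.07, 0.0]
ft_force: [0.5, -0.2, 0.6]
finger_gap: 0.0
[35.33743122 -0.29202966 99.9131287 ] [ 0.54858738 -0.24557211  0.62258935] 0.0003774946634504719 [-0.77  0.86  0.76  1.9  -0.87  0.75 -1.22]
cmd trans [-0.3, -0.3, 12.9] rot [-0.03, -0.04, -0.01] dist 13 clock 21.75
```

```bash
cat >> h.py <<'E'
def pr():
    p,Rt,s=pose();print("tcp(stand)",RS.inv().apply(p-S).round(2),"F",RS.inv().apply(s["ft_force"]).round(1),"clk",round(s["clock"],2))
E
w(){ python3 -c "from h import *;pr()"; }
python3 -m handwheel '{"translation":[[0,0,4],[0,0,8],[0,0,12],[0,0,13]],"delta_rot":[[0,0,0],[0,0,0],[0,0,0],[0,0,0]]}' >/dev/null; w
python3 -m handwheel '{"translation":[[0,0,1],[0,0,2],[0,0,2.5],[0,0,2.5]],"delta_rot":[[0,0,0],[0,0,0],[0,0,0],[0,0,0]]}' >/dev/null; w
```

```text
tcp(stand) [35.81 -0.25 86.7 ] F [ 0.2 -0.2  4.5] clk 22.08
tcp(stand) [35.88 -0.27 84.15] F [1.  0.5 0.2] clk 22.42
```

```bash
w(){ python3 -c "from h import *;pr()"; }
python3 -m handwheel '{"translation":[[0,0,1],[0,0,2],[0,0,2]],"delta_rot":[[0,0,0],[0,0,0],[0,0,0]]}' >/dev/null; w
```

```text
tcp(stand) [35.89 -0.28 81.98] F [-0.6 -0.6  0.6] clk 22.67
```

```bash
w(){ python3 -c "from h import *;pr()"; }
python3 -m handwheel '{"translation":[[0,0,1],[0,0,2],[0,0,2]],"delta_rot":[[0,0,0],[0,0,0],[0,0,0]]}' >/dev/null; w
```

```text
tcp(stand) [35.89 -0.25 79.82] F [0.6 0.9 0.6] clk 22.92
```

```bash
w(){ python3 -c "from h import *;pr()"; }
python3 -m handwheel '{"translation":[[0,0,1],[0,0,2],[0,0,2]],"delta_rot":[[0,0,0],[0,0,0],[0,0,0]]}' >/dev/null; w
python3 - <<'E'
from h import *
im=r.grab_frame("wrist");cv2.imwrite("pics/w14.png",im[:,:,::-1]);pr()
E
```

```text
tcp(stand) [35.86 -0.26 77.64] F [ 0.5 -0.8  0.9] clk 23.17
tcp(stand) [35.71 -0.24 77.66] F [ 0.4 -0.1  1.1] clk 23.22
```

View pics/w14.png

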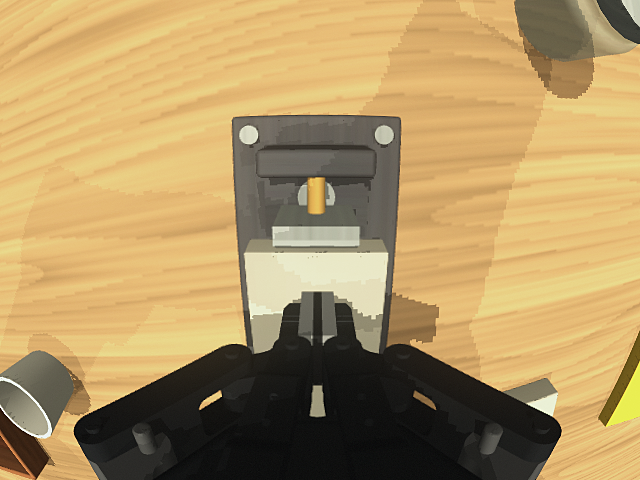

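```bash
w(){ python3 -c "from h import *;pr()"; }
python3 -m handwheel '{"translation":[[0,0,1],[0,0,2],[0,0,2]],"delta_rot":[[0,0,0],[0,0,0],[0,0,0]]}' >/dev/null; w
```

```text
tcp(stand) [35.74 -0.25 75.52] F [0.2 0.5 1. ] clk 23.47
```

```bash
w(){ python3 -c "from h import *;pr()"; }
python3 -m handwheel '{"translation":[[0,0,1],[0,0,2],[0,0,2]],"delta_rot":[[0,0,0],[0,0,0],[0,0,0]]}' >/dev/null; w
python3 - <<'E'
import cv2,numpy as np
im=cv2.imread("pics/w14.png");cv2.imwrite("pics/w14c.png",cv2.resize(im[180:370,220:420],None,fx=3,fy=3,interpolation=cv2.INTER_CUBIC))
E
```

```text
tcp(stand) [35.77 -0.26 73.37] F [1.1 0.5 0.7] clk 23.72
```

View pics/w14c.png

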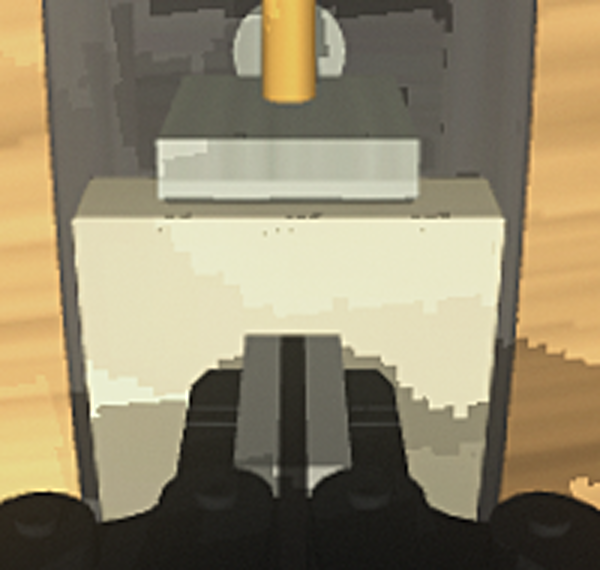

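```bash
python3 - <<'E'
from h import *
p,Rt,s=pose()
im=r.grab_frame("wrist")[:,:,::-1];cv2.imwrite("pics/w15c.png",cv2.resize(im[180:370,220:420],None,fx=3,fy=3,interpolation=cv2.INTER_CUBIC));pr()
o=wproj(p+Rt.apply([11,0,19]),p,Rt);print(o,wproj(p+Rt.apply([-11,0,19]),p,Rt))
im=r.grab_frame("scene")[:,:,::-1];cv2.imwrite("pics/s15c.png",cv2.resize(im[190:310,340:450],None,fx=5,fy=5,interpolation=cv2.INTER_CUBIC))
E
```

```text
tcp(stand) [35.59 -0.3  73.38] F [ 1.1 -0.4  0.5] clk 23.77
[316.87304594 286.53896594] [316.828042   330.51749811]
```

View pics/w15c.png

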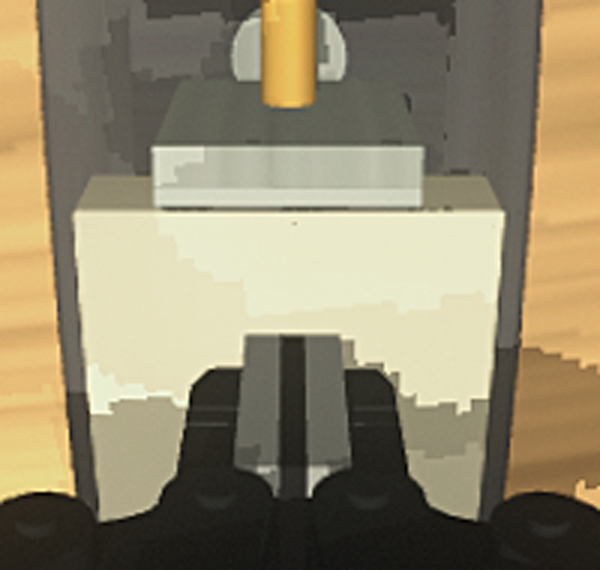

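View pics/s15c.png

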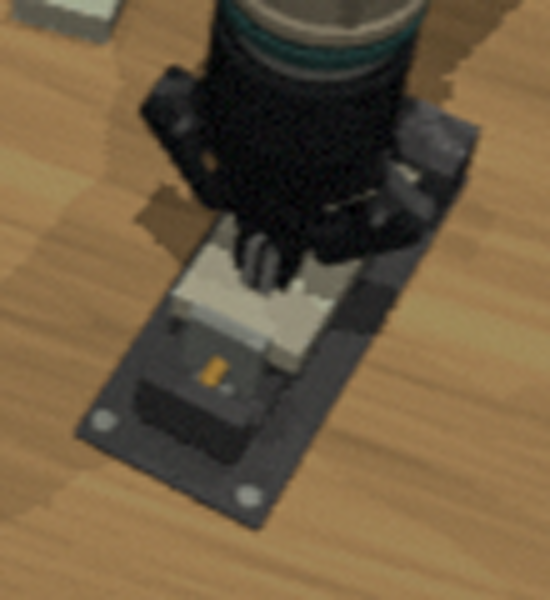

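```bash
w(){ python3 -c "from h import *;pr()"; }
python3 -m handwheel '{"translation":[[0,0,1],[0,0,1.8],[0,0,1.8]],"delta_rot":[[0,0,0],[0,0,0],[0,0,0]]}' >/dev/null; w
```

```text
tcp(stand) [34.63 -0.19 71.09] F [-0.1  0.3 -0.3] clk 24.07
```

```bash
w(){ python3 -c "from h import *;pr()"; }
python3 -m handwheel '{"translation":[[0,0,1],[0,0,1.5],[0,0,1.5]],"delta_rot":[[0,0,0],[0,0,0],[0,0,0]]}' >/dev/null; w
```

```text
tcp(stand) [34.63 -0.23 70.58] F [-2.3 -0.5 10.2] clk 24.32
```

```bash
python3 - <<'E'
from h import *
im=r.grab_frame("wrist")[:,:,::-1];cv2.imwrite("pics/w16c.png",cv2.resize(im[180:370,220:420],None,fx=3,fy=3,interpolation=cv2.INTER_CUBIC));pr()
E
```

```text
tcp(stand) [34.6  -0.25 70.58] F [-1.3 -0.   9.8] clk 24.37
```

View pics/w16c.png

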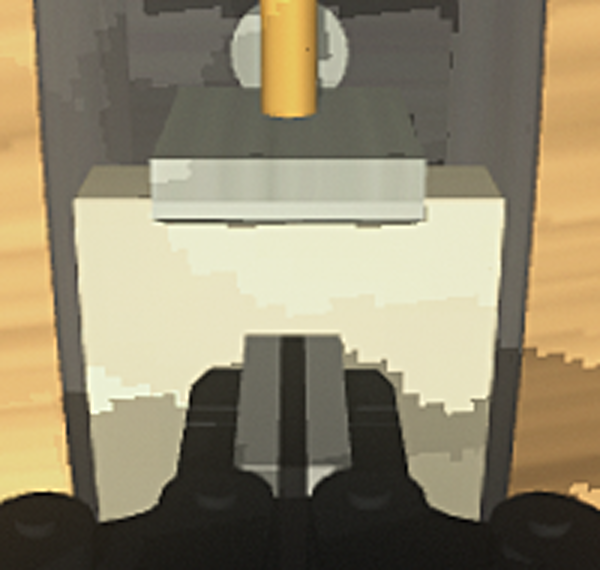

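The nose now overlaps the board's top edge: nose lower edge at crop row 222, past the board edge at row 198. The force had dropped, then rose to about 10 N, which looks like it seated. I'll back off and check.

```bash
python3 -m handwheel '{"translation":[[0,0,-10],[0,0,-35],[-5,0,-70],[-10,0,-100],[-10,0,-100],[-10,0,-100]],"delta_rot":[[0,0,0],[0,0,0],[0,0,0],[0,0,0],[0,0,0],[0,0,0]]}'
python3 - <<'E'
from h import *
p,Rt,s=pose()
im=r.grab_frame("wrist")[:,:,::-1];cv2.imwrite("pics/w17c.png",cv2.resize(im[70:370,210:430],None,fx=2,fy=2,interpolation=cv2.INTER_CUBIC));cv2.imwrite("pics/w17.png",im);np.save("w17.npy",np.r_[p,Rt.as_quat()])
im=r.grab_frame("scene")[:,:,::-1];cv2.imwrite("pics/s17.png",im)
E
```

```text
clock: 24.87
eef_pos: [533.5, 152.2, 172.5]
eef_rot: [-0.001, 0.998, -0.07, 0.001]
ft_force: [-0.2, 0.5, 0.1]
finger_gap: 0.004
```

View pics/w17c.png

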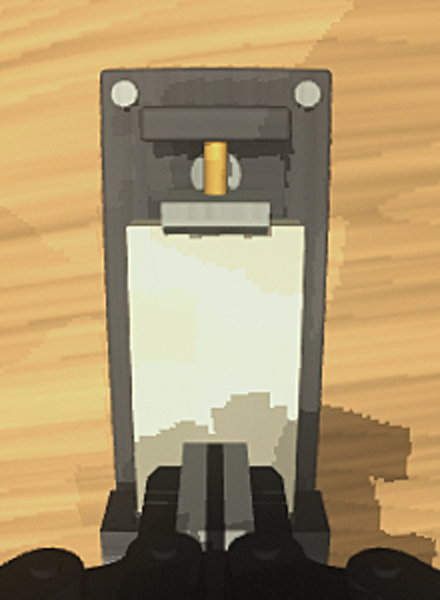

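View pics/s17.png

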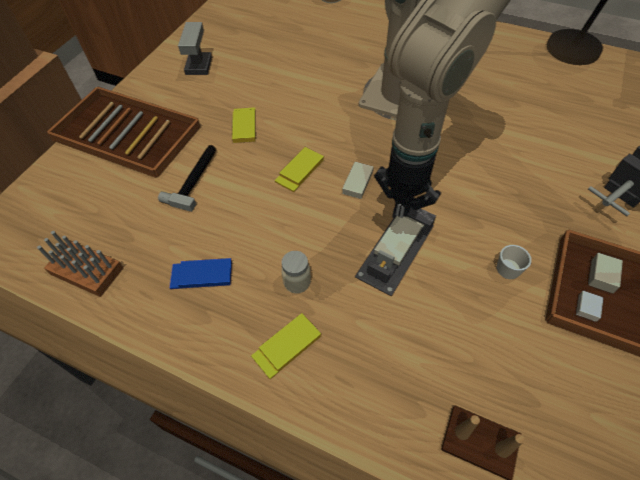

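```bash
python3 -m handwheel '{"translation":[[0,20,-10],[0,45,-20],[0,70,-30],[0,70,-30],[0,70,-30]],"delta_rot":[[0,0,0],[0,0,0],[0,0,0],[0,0,0],[0,0,0]]}'
python3 - <<'E'
from h import *
p,Rt,s=pose()
im=r.grab_frame("wrist")[:,:,::-1].copy();cv2.imwrite("pics/w18.png",im)
# overlay of fitted model
def poly(pts,H,col):
    q=np.array([wproj(S+RS.apply(np.array(x)+[0,0,H]),p,Rt) for x in pts])*1.0;return q
out=cv2.resize(im[60:360,120:340],None,fx=2,fy=2,interpolation=cv2.INTER_CUBIC);clean=out.copy()
for pts,col in (([(66,-30,16),(66,30,16),(-44,30,16),(-44,-30,16)],(0,0,255)),([(62.5,-17,18),(62.5,17,18),(68,17,29),(68,-17,29)],(255,0,255))):
    q=(poly(pts,34.3,col)-[120,60])*2;cv2.polylines(out,[np.int32(q.round())],True,col,1)
cv2.imwrite("pics/w18c.png",np.hstack([clean[:,:390],out[:,:390]]))
print(s["clock"])
E
```

```text
clock: 25.38
eef_pos: [522.3, 81.3, 199.8]
eef_rot: [-0.001, 0.997, -0.071, -0.002]
ft_force: [0.3, 0.2, -0.1]
finger_gap: -0.001
25.3833
```

View pics/w18c.png

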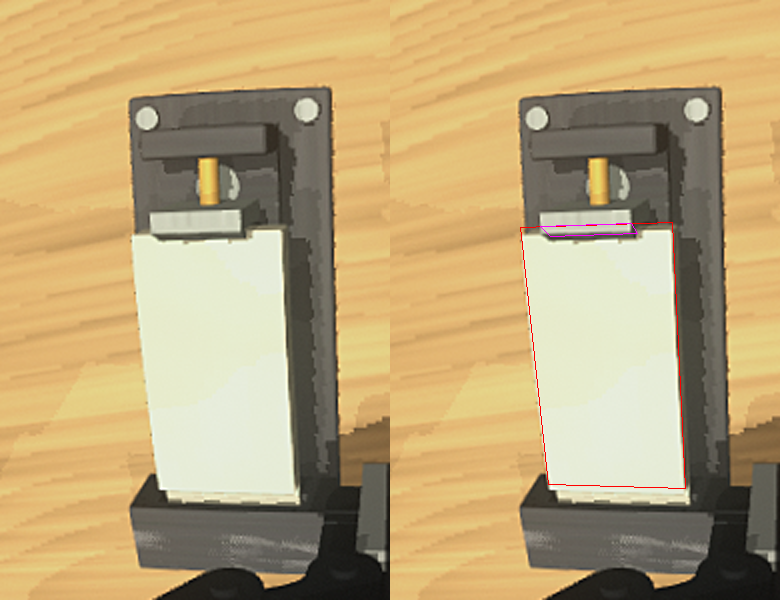

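View pics/w18.png

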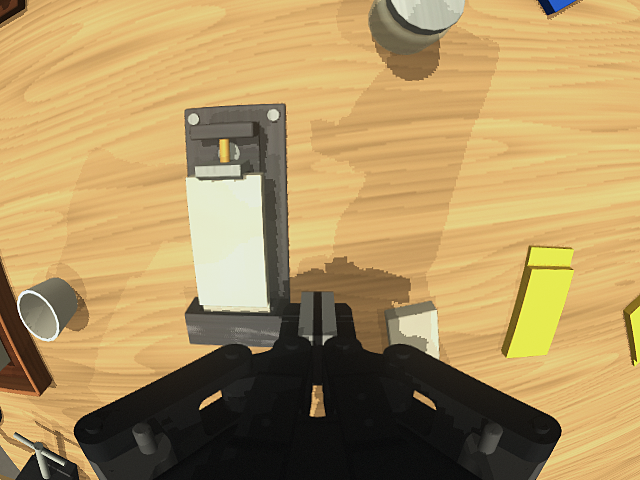

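The board lies flat in the model outline. The catch nose at (218,172) overlaps its end and the tongue disappears under the rail lip at (235,308). The bystanders are where they were and the arm is clear, so I'm handing in.

```bash
python3 -c "
from h import *
pr();print(r.close_job())"
```

```text
tcp(stand) [ 23.64 -70.09 199.31] F [-0.2  0.9 -0.3] clk 25.43
the job is handed in; nothing more can be done
None
```

The white tongue board is fitted in the stand, flat with the catch over its end, and I handed the job in at 25.4 s.

**How it went:**
- I found the seat by touch at H ≈ 34 mm.
- With the board tilted 16°, I slid the tongue to the back of the groove. It stopped at stand x ≈ -64.5 with about 3 N of push-back.
- I lowered the plain end onto the catch at about 8°, let go, and pressed with shut fingers at x ≈ +35 until it seated. The highest press reading was about 10 N.

**What went wrong on the way:**
- My first approach ran joints 5 and 6 to their limits, before anything touched the stand. I set the board down on the bench and regripped it with the tool leaning 20°.
- One call meant to release the board there left the gripper shut, so I lowered it and released it again.

**Last checks:**
- The wrist picture shows the board matching the flat model outline to about 2 mm. The nose overlaps its top edge and the tongue is under the lip.
- The last pictures showed no sign that the other things had moved. The arm was clear of everything, with wrist force about 0.

**What disagreed:**
- Force readings during most of the press stayed near 1 N, below the stated 4–12 N.
- The height at which the press bottomed out suggests H nearer 35.5 mm than the 34 mm I felt.
- I judged the snap from the pictures and from the force dropping and then rising.

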